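Change the ratio of a belt drive: swap its two pulleys

ROBOT

A 6-joint arm with a two-finger parallel gripper is mounted at the origin on a cart in front of the work surface, level with it; the furniture and walls round the work are solid. World frame = base frame: x ahead of the robot, y to its left, z up, the work surface at z = 0. Lengths are in m, angles in rad, forces in N, time in s.
With the tool pointing down it reaches from about 0.35 to 0.725 m from the base axis. Payload 4.3 kg.
Tool frame: the origin (TCP) lies at the very end of the fingers, on their centre line; the grasp point (between the pads) lies 19 mm behind it (robot.grip_point_offset is the distance from the TCP to the grasp point, in m); z points along the fingers, y is the line along which they close (so a half turn about z gives the same grasp; the last joint's range is limited). The gripper opens to 85 mm and grips with 20 to 120 N. Pads are 22 mm wide; open, the fingers measure 114 mm over their backs; the gripper's body (76 mm by 85 mm) begins 54 mm behind the grasp point. The pads swing forward as they close: fully open they stand 13 mm farther back than shut.
Start: joints at [-1.435, 0.377, 0.081, 1.274, 0, 1.46], TCP at [0.14, -0.558, 0.231] pointing down, gripper open.
Joint ranges: [-2.72, 2.72], [-0.84, 1.66], [-1.02, 1.22], [-1.77, 2.12], [-1.37, 1.28], [-3.14, 3.14]. Speed limits (rad/s): [2.57, 2.57, 3.14, 3.14, 3.14, 3.14].

INTERFACE

Orientations are given as a unit quaternion [x, y, z, w].
In Python, from cell import robot gives the robot as it stands. The module is installed in compiled form; this text tells all that it offers.
- The arm moves only by the tool servo_tool, never from a script. Its argument "steps" is a list that holds one entry, the list of rows, each a list of 7 numbers: the shift along the tool's x, y, z as a fraction of full scale, then the turn, a rotation vector about the tool's x, y, z as a fraction of full scale, then the opening, from 0 (shut) to 1 (fully open). In form: [[[x, y, z, rx, ry, rz, jaw], ...]]. A call has 1 to 8 rows; each row is the pose to reach, as a shift and turn from the pose commanded when the call began, along the tool's axes at that moment; what a row does not reach only later rows make up. Full scale, the value 1, is 25 cm for a shift and pi/2 rad for a turn. A row lasts 1/10 s, in which the tool goes at most 50 mm and 8.59 degrees, less where a joint would pass 70% of its speed; a pose out of reach is approached as far as the arm can. A call with a number of a shift or a turn outside -1 to 1 is refused whole. A call with a gripper value outside its range is refused whole. The fingers move at their own pace and stop on an object; "grip_force" is the grip in N (left out, the last holds). Time passes only in rows, so rows that repeat a pose let the fingers close. It gives the time, the measured TCP pose, the force, the opening and the grip force at its end, in the units of the state.
- robot.observe(): the state, without advancing time (a new reading comes with each control period).
- robot.grab_frame(name): name is "side" or "top"; returns (picture, depth): 420x560x3 uint8, blue, green, red; 420x560 float32, m along the optical axis (not along the pixel's ray), 0 where there is no reading.
- robot.get_calibration(name): a dict with "intrinsics" (3x3 intrinsics, pixels), "rvec" (rotation vector, rad) and "tvec" (3), from world to camera coordinates, as OpenCV has them. Camera axes: x right, y down, z forward; pixel columns grow to the right and rows downward; lengths in m; the calibration is good to about 2 mm. A picture is of the moment at which its call begins. get_calibration takes no time and is no camera call.
- robot.sign_off(): hands the job in; it is judged then, once.
Trained networks look in the newest picture that a camera, given by its name, has taken for a name from the list of things; names that differ only in an ending like _2 or _b are one class to them, and where a whole thing is asked for, a point or a joint stands for the part that bears it (a point fixed in the world has none). Each returns a list of dicts, best first, with "confidence" (0 to 1); they miss things now and then, are a little off and sometimes report something else, mostly with a low value. They report only what shows in the picture. A call takes as long as a camera call.
- robot.recognise(target, camera): "bbox" ([left, top, width, height] in pixels, round what is visible of it).
- robot.silhouettes(target, camera): "mask" (420x560 bool, what is visible of it) and "bbox" ([left, top, width, height] in pixels, round what is visible of it).
- robot.mark_of(target, camera): "uv" ([column, row] in pixels: a listed point, or the origin of a listed thing).
The state is a dict: "time": time; "joints": joint angles; "dq": joint speeds; "joint_torque": joint torques, N m; "ee_pos": TCP position; "tcp_rot": TCP orientation; "force": force on the tool from outside, world axes, zero at the start; "moment": the same for the moment, N m; "finger_gap": finger opening in m; "grip_force": force on a finger pad.
Only numpy, scipy, OpenCV 4.12 (cv2) and the standard library are available. Lean on these libraries where they do the work, as an engineer would, in place of code of your own. Each camera call takes 0.05 s, during which the arm holds its last target. There are 200 camera calls.

TASK

Change the ratio of this little belt drive (the belt is already off): swap the large and the small toothed pulley, so that each is fully down on the shaft where the other was, then put both retaining nuts back on top, the round one on the motor shaft and the hexagonal one on the spindle shaft as they are now. The empty rubber mat in front is there for setting parts down meanwhile; leave the dropper bottle and the tape measure where they are.

Things in the scene. Friction and masses are not known exactly. Their poses are not given: they have to be found in the camera images.
- motor: Fixed square motor, 57 x 57 mm, black with aluminium ends, shaft straight up. It stands on an aluminium plate (90 x 270 x 20 mm), 134 to 166 mm from the spindle. Origin: on the shaft axis, under its foot, 20 mm over the bench; z up. Above the origin: pulley shoulder 52 mm (30 across), seat 20 across to 79, thin end 8 across from 83 to 92, nose tapering to 3 at the tip, 100.
- spindle: Fixed round grey bearing housing, 58 mm across, on the same plate, shaft straight up, thick end. Origin: on the shaft axis, under its foot, 20 mm over the bench; z up. Above the origin: pulley shoulder 52 mm (30 across), seat 20 across to 79, thick end 16 across from 83 to 92, nose tapering to 6 at the tip, 100.
- large_pulley: Large aluminium toothed-belt pulley, loose, 0.2 to 0.3 kg: rim 96 mm across and 14 high, above it a hub 40 across that ends 34 mm above the underside; bore 24 right through, fits either shaft with play. Grip the hub from above. It starts on one of the two shafts, under a nut. Origin: centre of the underside, z up along the bore.
- small_pulley: Small aluminium toothed-belt pulley, loose, 0.1 to 0.17 kg: rim 64 mm across and 14 high, above it a hub 40 across that ends 34 mm above the underside; bore 24 right through, fits either shaft with play. Grip the hub from above. It starts on the other shaft, under a nut. Origin: centre of the underside, z up along the bore.
- round_nut: Round knurled dark steel retaining nut, loose, 0.06 kg: 30 mm across, 18 high, bore 14 right through. Slip-on, no thread: lifts straight off, drops straight on. Belongs on the motor shaft (does not go over the spindle's thick end), resting on the pulley hub. Origin: centre of the underside, z up.
- hex_nut: Hexagonal bright steel retaining nut, loose, 0.09 kg: 38 mm across flats (44 corners), 18 high, bore 20 right through. Slip-on, no thread. Belongs on the spindle shaft, resting on the pulley hub. Origin: centre of the underside, z up; x points square at one flat (flats every 60 degrees).
- parts_mat: Flat grey rubber mat with five ribs, fixed, 3 mm thick, 120 mm along its x and 270 mm along its y, empty at the start, between the robot and the drive. Origin: centre of the underside.
- dropper_bottle: Bystander, loose: grey dropper bottle with a red cap, 53 mm across, 158 mm high, standing to the left of the drive. Origin: centre of its foot.
- pocket_tape: Bystander, loose: black and yellow pocket tape measure, 93 x 39 mm, 64 mm high, standing on edge to the right of the drive, its length about along world x. Origin: its middle, on the underside; its long axis is y.

How it is judged:
At the end, for the whole second after the job is handed in: Pulleys on each other's shafts (over 100 mm from their starts), undersides within 4 mm of the shoulders; round nut on motor, hexagonal on spindle, undersides 82-91 mm above the unit's origin; all four within 6 mm of the shaft axis and 0.1 rad of upright, released and at rest (((horizontal distance between large_pulley and motor below 0.006 m and z of large_pulley in the frame of motor between 0.048 and 0.056 m and horizontal distance between small_pulley and spindle below 0.006 m and z of small_pulley in the frame of spindle between 0.048 and 0.056 m) or (horizontal distance between large_pulley and spindle below 0.006 m and z of large_pulley in the frame of spindle between 0.048 and 0.056 m and horizontal distance between small_pulley and motor below 0.006 m and z of small_pulley in the frame of motor between 0.048 and 0.056 m)) and distance of each of large_pulley, small_pulley from where it was at the start of the episode above 0.1 m and horizontal distance between round_nut and motor below 0.006 m and z of round_nut in the frame of motor between 0.082 and 0.091 m and horizontal distance between hex_nut and spindle below 0.006 m and z of hex_nut in the frame of spindle between 0.082 and 0.091 m and angle between each of large_pulley, small_pulley, round_nut, hex_nut's own z axis and vertical below 0.1 rad and linear speed of each of large_pulley, small_pulley, round_nut, hex_nut below 0.01 m/s); the robot touches nothing.
It fails at once if the dropper bottle is moved more than 15 mm or tipped (distance of dropper_bottle from where it was at the start of the episode above 0.015 m or angle between dropper_bottle's own z axis and vertical above 0.3 rad).
It fails at once if the tape measure is moved more than 15 mm (distance of pocket_tape from where it was at the start of the episode above 0.015 m).
It also fails if it takes over 128 s, if anything falls off the work surface, if the arm or the gripper's body presses on something with over 40 N, if the wrist force passes 120 N, or if a joint passes its speed limit or range.

## Working session

There is one attempt and no reset: what is moved stays moved. The work goes in short steps, Python scripts to look and compute and a tool call to move; the robot and the scene stay as the last step left them, time stands still between calls to the robot, and variables do not carry over. Pictures are saved under pics/ and viewed, at most 14 in all, crops included, and the job is handed in when it is done.

Besides the shell and the picture viewer there is one more tool, called by a JSON object that holds its "api" and its "payload", one argument or row to a line. servo_tool: Moves the arm, as the interface text tells. Shift numbers are shares of 25 cm and turn numbers shares of pi/2 rad, none past 1 either way. Its arguments: {"type":"object","properties":{"steps":{"type":"array","items":{"type":"array","items":{"type":"array","items":{"type":"number"}}}},"grip_force":{"type":"number"}},"required":["steps"]}

```bash
mkdir -p pics
cat > h.py <<'E'
from cell import robot
import numpy as np, cv2
def cal(n):
    c=robot.get_calibration(n); K=np.array(c["intrinsics"],float);R=cv2.Rodrigues(np.array(c["rvec"],float))[0];t=np.array(c["tvec"],float).ravel();return K,R,t
def cloud(n,d):
    K,R,t=cal(n);v,u=np.indices(d.shape);p=np.stack([(u-K[0,2])/K[0,0]*d,(v-K[1,2])/K[1,1]*d,d],-1)
    return (p-t)@R
def proj(n,P):
    K,R,t=cal(n);q=(np.atleast_2d(P)@R.T+t)@K.T;return q[:,:2]/q[:,2:]
def plane(n,uv,z):
    K,R,t=cal(n);r=R.T@np.linalg.inv(K)@np.array([*uv,1.]);o=-R.T@t;return o+r*(z-o[2])/r[2]
E
python3 - <<'E'
from h import *
print(robot.observe())
for n in ["top","side"]:
    K,R,t=cal(n);print(n,K[0,0],"pos",-R.T@t,"fwd",R[2])
    im,d=robot.grab_frame(n);cv2.imwrite(f"pics/{n}0.png",im)
    X=cloud(n,d)
    for th in ["motor","spindle","large_pulley","small_pulley","round_nut","hex_nut","parts_mat","dropper_bottle","pocket_tape"]:
        m=robot.silhouettes(th,n);k=robot.mark_of(th,n)
        if m:
            M=m[0]["mask"]&(d>0);P=X[M]
            print(th,round(m[0]["confidence"],2),m[0]["bbox"],"ztop",np.percentile(P[:,2],[5,50,97]).round(3),"xy med",np.median(P[:,:2],0).round(3),"xyrange",np.percentile(P[:,:2],[2,98],axis=0).round(3).tolist(),"uv",k and (np.round(k[0]["uv"],1),round(k[0]["confidence"],2)))
        else: print(th,None,k[:1])
E
```

```text
{'time': 0.0, 'joints': array([-1.43528479e+00,  3.78088875e-01,  7.96347524e-02,  1.27440814e+00,
       -1.47781843e-05,  1.46049750e+00]), 'dq': array([ 1.56776770e-03, -2.33556289e-03,  8.08207612e-04,  1.77816210e-04,
       -7.13313756e-04,  7.91770599e-05]), 'joint_torque': array([ 1.48029201e-03, -4.63606095e+01,  2.69874072e+01,  2.08147417e-02,
       -4.56652879e-05, -4.55117970e-06]), 'ee_pos': array([ 0.13983461, -0.55706009,  0.23034958]), 'tcp_rot': array([ 9.92456130e-01,  1.22595930e-01, -2.04101235e-05, -1.03279294e-03]), 'force': array([-0.06767239, -0.45910759, -0.14667743]), 'moment': array([ 0.02027814, -0.01620801, -0.01663627]), 'grip_force': 0.0, 'finger_gap': 0.0856508026636326}
top 532.6502500377845 pos [ 0.34226682 -0.01337399  1.32966026] fwd [ 0.18601742 -0.00318033 -0.9825413 ]
motor 0.59 [311.5, 166.1, 22.0, 29.7] ztop [0.022 0.027 0.119] xy med [ 0.638 -0.13 ] xyrange [[0.631, -0.163], [0.681, -0.111]] uv (array([319.9, 177.9]), 0.65)
spindle 0.68 [254.2, 181.3, 20.7, 26.1] ztop [0.023 0.029 0.118] xy med [0.618 0.01 ] xyrange [[0.603, -0.017], [0.647
[... 2063 characters left out ...]
 0.255]] uv (array([356.3, 233.5]), 0.68)
hex_nut 0.73 [301.7, 182.7, 17.5, 20.7] ztop [0.11  0.122 0.126] xy med [0.642 0.011] xyrange [[0.625, -0.003], [0.662, 0.034]] uv (array([309.4, 196.3]), 0.79)
parts_mat 0.83 [205.0, 225.0, 80.7, 95.6] ztop [0.    0.003 0.006] xy med [ 0.457 -0.049] xyrange [[0.398, -0.162], [0.519, 0.097]] uv (array([242.6, 268.4]), 0.81)
dropper_bottle 0.95 [252.0, 128.9, 25.8, 55.4] ztop [0.01  0.071 0.133] xy med [0.621 0.23 ] xyrange [[0.6, 0.219], [0.649, 0.255]] uv (array([267. , 179.6]), 0.89)
pocket_tape 0.83 [366.4, 286.1, 33.8, 39.1] ztop [0.011 0.048 0.065] xy med [ 0.661 -0.272] xyrange [[0.652, -0.301], [0.686, -0.228]] uv (array([379.8, 311.8]), 0.92)
```

```bash
cat > fit.py <<'E'
from h import *
from scipy.optimize import least_squares
def circ(P,r):
    f=lambda c:np.hypot(P[:,0]-c[0],P[:,1]-c[1])-r
    s=least_squares(f,P.mean(0)+1e-4,loss="soft_l1",f_scale=.002);return s.x
def hullc(P,r):
    h=cv2.convexHull(P.astype(np.float32))[:,0];(c,rr)=cv2.minEnclosingCircle(h);return np.array(c),rr
E
python3 - <<'E'
from fit import *
ims=[]
for n in ["top","side"]:
    Xs=[]
    for i in range(4):
        im,d=robot.grab_frame(n);Xs.append(cloud(n,d))
    X=np.median(Xs,0)
    np.save(n+".npy",X)
    for nm,c,z,r in [("rimL",(.675,-.13),.086,.05),("hubS",(.65,.01),.086,.036),("nutR",(.675,-.13),.122,.02),("nutH",(.65,.01),.122,.028)]:
        m=(abs(X[...,2]-z)<.005)&(np.hypot(X[...,0]-c[0],X[...,1]-c[1])<r+.015);P=X[m]
        print(n,nm,m.sum(),"mean",P.mean(0).round(4),"minmax mid",((P.min(0)+P.max(0))/2).round(4),"ext",np.ptp(P,axis=0).round(4),"zmed",np.median(P[:,2]).round(4),hullc(P[:,:2],r))
    u,v=proj(n,[.66,-.06,.1])[0].astype(int)
    ims.append(cv2.resize(im[v-60:v+60,u-80:u+80],None,fx=5,fy=5,interpolation=cv2.INTER_CUBIC)); print(u,v)
cv2.imwrite("pics/a.png",ims[0]);cv2.imwrite("pics/b.png",ims[1])
E
```

```text
top rimL 921 mean [ 0.6757 -0.1311  0.0841] minmax mid [ 0.6761 -0.1318  0.0858] ext [0.0933 0.0944 0.0096] zmed 0.084 (array([ 0.67636156, -0.13132268]), 0.048064202070236206)
top hubS 253 mean [0.6401 0.0159 0.0847] minmax mid [0.6469 0.0166 0.0859] ext [0.0619 0.0626 0.0097] zmed 0.0846 (array([0.64641953, 0.01588392]), 0.032086893916130066)
top nutR 112 mean [ 0.675  -0.1307  0.1229] minmax mid [ 0.675  -0.1309  0.1217] ext [0.0278 0.03   0.0093] zmed 0.1234 (array([ 0.67578441, -0.1309897 ]), 0.015363933518528938)
top nutH 196 mean [0.646  0.0163 0.123 ] minmax mid [0.6457 0.0168 0.1219] ext [0.0398 0.0399 0.0098] zmed 0.1232 (array([0.64621758, 0.0168138 ]), 0.021116234362125397)
292 176
side rimL 861 mean [ 0.6701 -0.137   0.0844] minmax mid [ 0.6746 -0.1304  0.086 ] ext [0.096  0.0953 0.0099] zmed 0.084 (array([ 0.67413431, -0.12963706]), 0.04889259487390518)
side hubS 225 mean [0.6402 0.007  0.0854] minmax mid [0.645  0.0159 0.0859] ext [0.0629 0.0607 0.0097] zmed 0.0854 (array([0.64445579, 0.01754714]), 0.032270513474941254)
side nutR 147 mean [ 0.6726 -0.1324  0.1224] minmax mid [ 0.6733 -0.1313  0.1212] ext [0.0291 0.0296 0.0083] zmed 0.1233 (array([ 0.67345458, -0.1314286 ]), 0.015240387059748173)
side nutH 190 mean [0.6437 0.0146 0.1226] minmax mid [0.6441 0.0164 0.1217] ext [0.0395 0.0401 0.0092] zmed 0.1235 (array([0.64460838, 0.01623618]), 0.02078242041170597)
332 217
```

View pics/a.png

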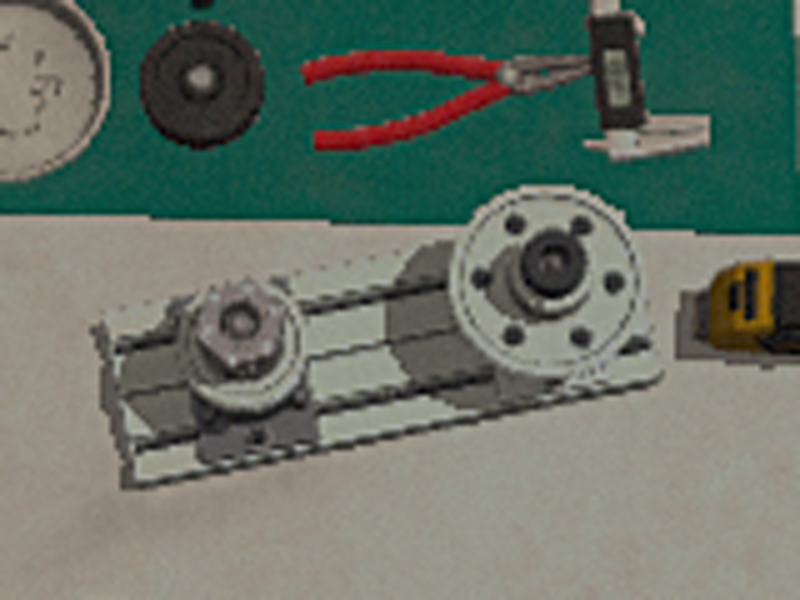

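View pics/b.png

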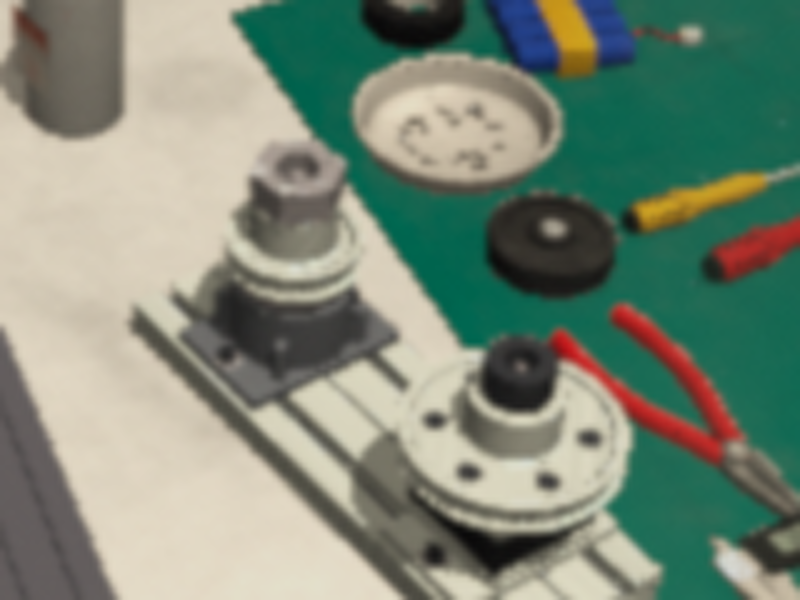

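Run:
```python
from fit import *
tot=0
for n in ["top","side"]:
    X=np.load(n+".npy");m=(X[...,2]>.118)&(X[...,2]<.13)&(np.hypot(X[...,0]-.645,X[...,1]-.0165)<.028);P=X[m][:,:2]
    a=np.radians(np.arange(0,60,5));w=[np.mean([np.ptp(P@[np.cos(b+k*np.pi/3),np.sin(b+k*np.pi/3)]) for k in range(3)]) for b in a]
    print(n,(np.array(w)*1000).round(1)); tot=tot+np.array(w)
print((tot*500).round(1))
```

```text
top [40.5 39.7 38.8 37.9 38.6 39.4 40.2 41.  41.4 41.6 41.5 41.1]
side [40.  39.6 39.2 39.1 39.5 39.7 39.9 39.9 40.2 40.4 40.5 40.4]
[40.3 39.6 39.  38.5 39.  39.5 40.  40.5 40.8 41.  41.  40.8]
```

```bash
cat > go.py <<'E'
from h import *
import sys
from scipy.spatial.transform import Rotation as Ro
def rel(*P,yaw=106):
    s=robot.observe();R0=Ro.from_quat(s["tcp_rot"]);Rt=Ro.from_euler("z",yaw,degrees=True)*Ro.from_euler("x",180,degrees=True)
    rv=(R0.inv()*Rt).as_rotvec()/(np.pi/2)
    print("pos",s["ee_pos"].round(4),"gap",s["finger_gap"].round(4),"F",s["force"].round(1),"t",s["time"],"turn",rv.round(3))
    for p in P: print(p,"->",(R0.inv().apply(np.array(p)-s["ee_pos"])/.25).round(3))
if __name__=="__main__":
    a=[float(v) for v in sys.argv[1:]];rel(*[tuple(a[i:i+3]) for i in range(0,len(a),3)])
E
python3 go.py .40 -.30 .23 .645 .0165 .2
```

```text
Traceback (most recent call last):
  File "go.py", line 10, in <module>
    a=[float(v) for v in sys.argv[1:]];rel(*[tuple(a[i:i+3]) for i in range(0,len(a),3)])
                                       ~~~^^^^^^^^^^^^^^^^^^^^^^^^^^^^^^^^^^^^^^^^^^^^^^^
  File "go.py", line 7, in rel
    print("pos",s["ee_pos"].round(4),"gap",s["finger_gap"].round(4),"F",s["force"].round(1),"t",s["time"],"turn",rv.round(3))
                                           ^^^^^^^^^^^^^^^^^^^^^
AttributeError: 'float' object has no attribute 'round'
```

```bash
sed -i 's/s\["finger_gap"\].round(4)/round(s["finger_gap"],4)/' go.py; python3 go.py .40 -.30 .23 .645 .0165 .2
```

```text
pos [ 0.1399 -0.5578  0.2313] gap 0.0853 F [-0.5  0.5  0.7] t 2.3 turn [ 0.     0.    -1.021]
(0.4, -0.3, 0.23) -> [ 1.26  -0.747  0.005]
(0.645, 0.0165, 0.2) -> [ 2.519 -1.737  0.125]
```

{"api": "servo_tool", "payload": {
  "steps": [
    [[1.0,-0.6,0,0,0,-0.7,1],[1.0,-0.6,0,0,0,-0.7,1],[1.0,-0.6,0,0,0,-0.7,1],[1.0,-0.6,0,0,0,-0.7,1],[1.0,-0.6,0,0,0,-0.7,1],[1.0,-0.6,0,0,0,-0.7,1],[1.0,-0.6,0,0,0,-0.7,1],[1.0,-0.6,0,0,0,-0.7,1]]
  ]
}}

```text
time: 3.1
ee_pos: [0.347, -0.3502, 0.2315]
tcp_rot: [0.78, 0.626, -0.0, 0.0]
force: [0.1, 0.3, -0.3]
finger_gap: 0.0854
grip_force: 0.0
```

```bash
python3 go.py .55 -.10 .23 .645 .0165 .2
```

```text
pos [ 0.347  -0.3502  0.2315] gap 0.0854 F [ 0.1  0.3 -0.3] t 3.1 turn [ 0.     0.    -0.317]
(0.55, -0.1, 0.23) -> [1.153 0.576 0.006]
(0.645, 0.0165, 0.2) -> [1.69  0.846 0.126]
```

{"api": "servo_tool", "payload": {
  "steps": [
    [[1.0,0.5,0,0,0,-0.317,1],[1.0,0.5,0,0,0,-0.317,1],[1.0,0.5,0,0,0,-0.317,1],[1.0,0.5,0,0,0,-0.317,1],[1.0,0.5,0,0,0,-0.317,1],[1.0,0.5,0,0,0,-0.317,1],[1.0,0.5,0,0,0,-0.317,1],[1.0,0.5,0,0,0,-0.317,1]]
  ]
}}

```text
time: 3.9
ee_pos: [0.5237, -0.1354, 0.2312]
tcp_rot: [0.604, 0.797, -0.0, -0.0]
force: [-0.3, 0.2, 0.1]
finger_gap: 0.0853
grip_force: 0.0
```

```bash
python3 go.py .645 .0165 .2 .645 .0165 .114
```

```text
pos [ 0.5237 -0.1354  0.2312] gap 0.0853 F [-0.3  0.2  0.1] t 3.9 turn [-0.     0.    -0.003]
(0.645, 0.0165, 0.2) -> [0.453 0.632 0.124]
(0.645, 0.0165, 0.114) -> [0.454 0.632 0.468]
```

{"api": "servo_tool", "payload": {
  "steps": [
    [[0.453,0.632,0.1,0,0,0,1],[0.453,0.632,0.1,0,0,0,1],[0.453,0.632,0.1,0,0,0,1],[0.453,0.632,0.1,0,0,0,1],[0.453,0.632,0.1,0,0,0,1],[0.453,0.632,0.3,0,0,0,1],[0.453,0.632,0.493,0,0,0,1],[0.453,0.632,0.493,0,0,0,1]]
  ]
}}

```text
time: 4.7
ee_pos: [0.6373, 0.0144, 0.1002]
tcp_rot: [0.605, 0.796, -0.005, -0.007]
force: [-2.0, -0.1, -0.7]
finger_gap: 0.0854
grip_force: 0.0
```

{"api": "servo_tool", "payload": {
  "steps": [
    [[0,0,0,0,0,0,0],[0,0,0,0,0,0,0],[0,0,0,0,0,0,0],[0,0,0,0,0,0,0],[0,0,0,0,0,0,0],[0,0,0,0,0,0,0],[0,0,0,0,0,0,0],[0,0,0,0,0,0,0]]
  ],
  "grip_force": 30
}}

```text
time: 5.5
ee_pos: [0.6478, 0.0153, 0.1117]
tcp_rot: [0.605, 0.797, 0.001, 0.003]
force: [-0.6, -1.8, 6.1]
finger_gap: 0.0372
grip_force: 29.7
```

```bash
python3 go.py .47 .07 .19 .645 .0165 .2
```

```text
pos [0.6478 0.0153 0.1117] gap 0.0372 F [-0.6 -1.8  6.1] t 5.5 turn [ 0.004  0.002 -0.004]
(0.47, 0.07, 0.19) -> [ 0.401 -0.624 -0.318]
(0.645, 0.0165, 0.2) -> [ 0.007 -0.007 -0.353]
```

{"api": "servo_tool", "payload": {
  "steps": [
    [[0,0,-0.05,0,0,0,0],[0,0,-0.15,0,0,0,0],[0,0,-0.25,0,0,0,0],[0,0,-0.32,0,0,0,0],[0,0,-0.32,0,0,0,0],[0.2,-0.3,-0.32,0,0,0,0],[0.4,-0.6,-0.32,0,0,0,0],[0.4,-0.64,-0.32,0,0,0,0]]
  ]
}}

```text
time: 6.3
ee_pos: [0.5, 0.06, 0.1871]
tcp_rot: [0.605, 0.797, -0.0, -0.0]
force: [0.5, -0.1, -0.0]
finger_gap: 0.0375
grip_force: 30.6
```

```bash
python3 go.py .465 .07 .08 .465 .07 .011
```

```text
pos [0.5    0.06   0.1871] gap 0.0375 F [ 0.5 -0.1 -0. ] t 6.3 turn [-0.001 -0.    -0.004]
(0.465, 0.07, 0.08) -> [ 0.076 -0.124  0.428]
(0.465, 0.07, 0.011) -> [ 0.076 -0.124  0.704]
```

{"api": "servo_tool", "payload": {
  "steps": [
    [[0.076,-0.124,0.1,0,0,0,0],[0.076,-0.124,0.3,0,0,0,0],[0.076,-0.124,0.5,0,0,0,0],[0.076,-0.124,0.65,0,0,0,0],[0.076,-0.124,0.69,0,0,0,0],[0.076,-0.124,0.69,0,0,0,0],[0.076,-0.124,0.69,0,0,0,0]]
  ]
}}

```text
time: 7.0
ee_pos: [0.4683, 0.0694, 0.0169]
tcp_rot: [0.605, 0.797, 0.001, 0.001]
force: [0.9, 0.2, -0.6]
finger_gap: 0.037
grip_force: 30.6
```

Run:
```python
from go import *
rel((.465,.07,.009),(.465,.07,.2))
im,d=robot.grab_frame("side");u,v=proj("side",[.50,0.03,.05])[0].astype(int)
cv2.imwrite("pics/c.png",cv2.resize(im[v-60:v+60,u-80:u+80],None,fx=5,fy=5,interpolation=cv2.INTER_CUBIC))
```

```text
pos [0.4683 0.0694 0.0169] gap 0.037 F [ 0.9  0.2 -0.6] t 7.0 turn [ 0.001  0.    -0.004]
(0.465, 0.07, 0.009) -> [ 0.006 -0.012  0.032]
(0.465, 0.07, 0.2) -> [ 0.005 -0.011 -0.732]
```

View pics/c.png

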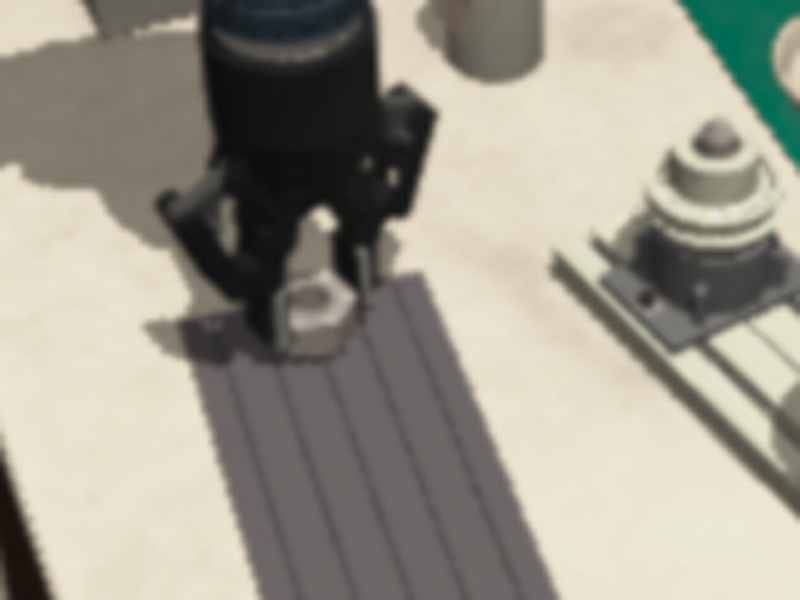

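{"api": "servo_tool", "payload": {
  "steps": [
    [[0,0,0.01,0,0,0,0],[0,0,0.02,0,0,0,0],[0,0,0.024,0,0,0,0],[0,0,0.024,0,0,0,0]]
  ]
}}

```text
time: 7.45
ee_pos: [0.4669, 0.0694, 0.0096]
tcp_rot: [0.605, 0.797, -0.0, 0.0]
force: [0.0, 0.4, -0.6]
finger_gap: 0.0371
grip_force: 30.6
```

{"api": "servo_tool", "payload": {
  "steps": [
    [[0,0,0,0,0,0,0.7],[0,0,0,0,0,0,0.7],[0,0,0,0,0,0,0.8],[0,0,0,0,0,0,0.8],[0,0,-0.1,0,0,0,1],[0,0,-0.3,0,0,0,1],[0,0,-0.5,0,0,0,1],[0,0,-0.6,0,0,0,1]]
  ]
}}

```text
time: 8.25
ee_pos: [0.4689, 0.0694, 0.1638]
tcp_rot: [0.604, 0.797, 0.002, 0.002]
force: [0.5, 0.0, 0.6]
finger_gap: 0.0851
grip_force: 0.0
```

```bash
python3 go.py .674 -.131 .16  .674 -.131 .108
```

```text
pos [0.4689 0.0694 0.1638] gap 0.0851 F [0.5 0.  0.6] t 8.25 turn [ 0.004  0.001 -0.004]
(0.674, -0.131, 0.16) -> [-0.993  0.574  0.02 ]
(0.674, -0.131, 0.108) -> [-0.993  0.573  0.228]
```

{"api": "servo_tool", "payload": {
  "steps": [
    [[-0.993,0.573,0,0,0,0,1],[-0.993,0.573,0,0,0,0,1],[-0.993,0.573,0,0,0,0,1],[-0.993,0.573,0,0,0,0,1],[-0.993,0.573,0,0,0,0,1],[-0.993,0.573,0,0,0,0,1],[-0.993,0.573,0,0,0,0,1],[-0.993,0.573,0,0,0,0,1]]
  ]
}}

```text
time: 9.05
ee_pos: [0.6715, -0.1315, 0.1585]
tcp_rot: [0.605, 0.796, -0.0, -0.001]
force: [-0.5, 0.8, 0.9]
finger_gap: 0.0853
grip_force: 0.0
```

```bash
python3 go.py .674 -.131 .11  .674 -.131 .106
```

```text
pos [ 0.6715 -0.1315  0.1585] gap 0.0853 F [-0.5  0.8  0.9] t 9.05 turn [-0.001 -0.001 -0.005]
(0.674, -0.131, 0.11) -> [-0.001  0.01   0.194]
(0.674, -0.131, 0.106) -> [-0.001  0.011  0.21 ]
```

{"api": "servo_tool", "payload": {
  "steps": [
    [[0,0.006,0.09,0,0,0,1],[0,0.006,0.186,0,0,0,1],[0,0.006,0.186,0,0,0,1],[0,0.006,0.186,0,0,0,1]]
  ]
}}

```text
time: 9.45
ee_pos: [0.6718, -0.1295, 0.1134]
tcp_rot: [0.604, 0.797, -0.0, -0.001]
force: [-0.8, 0.3, 0.8]
finger_gap: 0.0856
grip_force: 0.0
```

{"api": "servo_tool", "payload": {
  "steps": [
    [[0,0,0,0,0,0,0],[0,0,0,0,0,0,0],[0,0,0,0,0,0,0],[0,0,0,0,0,0,0],[0,0,0,0,0,0,0],[0,0,0,0,0,0,0],[0,0,0,0,0,0,0],[0,0,0,0,0,0,0]]
  ]
}}

```text
time: 10.25
ee_pos: [0.6736, -0.131, 0.1141]
tcp_rot: [0.605, 0.797, 0.0, 0.001]
force: [-1.0, 0.1, 4.9]
finger_gap: 0.0297
grip_force: 29.6
```

```bash
python3 go.py .465 -.13 .19
```

```text
pos [ 0.6736 -0.131   0.1141] gap 0.0297 F [-1.   0.1  4.9] t 10.25 turn [ 0.001  0.001 -0.004]
(0.465, -0.13, 0.19) -> [ 0.228 -0.802 -0.305]
```

{"api": "servo_tool", "payload": {
  "steps": [
    [[0,0,-0.05,0,0,0,0],[0,0,-0.15,0,0,0,0],[0,0,-0.25,0,0,0,0],[0.05,-0.15,-0.27,0,0,0,0],[0.1,-0.34,-0.27,0,0,0,0],[0.16,-0.53,-0.2,0,0,0,0],[0.2,-0.7,-0.1,0,0,0,0],[0.228,-0.802,0,0,0,0,0]]
  ]
}}

```text
time: 11.05
ee_pos: [0.462, -0.1295, 0.1131]
tcp_rot: [0.605, 0.796, -0.0, 0.0]
force: [0.3, -0.4, -1.3]
finger_gap: 0.0293
grip_force: 29.8
```

```bash
python3 go.py .465 -.13 .03  .465 -.13 .0115
```

```text
pos [ 0.462  -0.1295  0.1131] gap 0.0293 F [ 0.3 -0.4 -1.3] t 11.05 turn [-0.     0.    -0.005]
(0.465, -0.13, 0.03) -> [-0.005  0.011  0.333]
(0.465, -0.13, 0.0115) -> [-0.005  0.011  0.407]
```

{"api": "servo_tool", "payload": {
  "steps": [
    [[0,0,0.18,0,0,0,0],[0,0,0.34,0,0,0,0],[0,0,0.39,0,0,0,0],[0,0,0.4,0,0,0,0],[0,0,0.407,0,0,0,0],[0,0,0.407,0,0,0,0]]
  ]
}}

```text
time: 11.65
ee_pos: [0.4659, -0.1303, 0.0123]
tcp_rot: [0.604, 0.797, 0.0, 0.001]
force: [0.4, -1.4, -0.5]
finger_gap: 0.0293
grip_force: 29.9
```

{"api": "servo_tool", "payload": {
  "steps": [
    [[0,0,0,0,0,0,0.6],[0,0,0,0,0,0,0.6],[0,0,0,0,0,0,0.7],[0,0,0,0,0,0,0.8],[0,0,-0.1,0,0,0,1],[0,0,-0.3,0,0,0,1],[0,0,-0.5,0,0,0,1],[0,0,-0.64,0,0,0,1]]
  ]
}}

```text
time: 12.45
ee_pos: [0.4655, -0.1301, 0.1747]
tcp_rot: [0.604, 0.797, 0.0, 0.002]
force: [0.2, -0.9, -0.0]
finger_gap: 0.0856
grip_force: 0.0
```

Run:
```python
from fit import *
from go import rel
rel()
from scipy.ndimage import label
ims=[]
for n in ["top","side"]:
    Xs=[]
    for i in range(3):
        im,d=robot.grab_frame(n);Xs.append(cloud(n,d))
    X=np.median(Xs,0);np.save(n+"2.npy",X)
    for nm,c,z,r,dz in [("rimL",(.675,-.13),.086,.055,.005),("rimS",(.645,.016),.086,.045,.005),("hubL",(.675,-.13),.106,.03,.004),("hubS",(.645,.0165),.106,.03,.004),("tipM",(.675,-.13),.118,.02,.005),("tipS",(.645,.0165),.118,.02,.005),("hexM",(.466,.07),.021,.035,.005),("rndM",(.463,-.13),.021,.035,.005)]:
        m=(abs(X[...,2]-z)<dz)&(np.hypot(X[...,0]-c[0],X[...,1]-c[1])<r);P=X[m]
        if len(P)>3: print(n,nm,m.sum(),"mean",P.mean(0).round(4),"mid",((P.min(0)+P.max(0))/2).round(4)[:2],"ext",np.ptp(P,axis=0).round(3),"zmed",np.median(P[:,2]).round(4),hullc(P[:,:2],r)[0].round(4))
    u,v=proj(n,[.58,-.06,.1])[0].astype(int)
    ims.append(cv2.resize(im[v-100:v+100,u-66:u+66],None,fx=3,fy=3,interpolation=cv2.INTER_CUBIC))
cv2.imwrite("pics/d.png",np.hstack(ims))
```

```text
pos [ 0.4655 -0.1301  0.1747] gap 0.0856 F [ 0.2 -0.9 -0. ] t 12.45 turn [ 0.002  0.001 -0.004]
top rimL 858 mean [ 0.6767 -0.1303  0.0842] mid [ 0.6762 -0.1319] ext [0.093 0.094 0.01 ] zmed 0.084 [ 0.6763 -0.1312]
top rimS 291 mean [0.6435 0.016  0.0849] mid [0.6471 0.0165] ext [0.063 0.062 0.01 ] zmed 0.0849 [0.6467 0.0161]
top hubL 162 mean [ 0.6755 -0.131   0.1055] mid [ 0.6755 -0.1313] ext [0.038 0.038 0.007] zmed 0.1056 [ 0.6758 -0.1318]
top hubS 158 mean [0.6461 0.0168 0.1053] mid [0.6458 0.0161] ext [0.04  0.038 0.008] zmed 0.1054 [0.6463 0.0167]
top tipM 8 mean [ 0.6759 -0.1306  0.1158] mid [ 0.6768 -0.1305] ext [0.005 0.005 0.006] zmed 0.1151 [ 0.6768 -0.1306]
top tipS 27 mean [0.6457 0.0161 0.1167] mid [0.647 0.017] ext [0.012 0.012 0.007] zmed 0.1169 [0.6463 0.0159]
top hexM 158 mean [0.467  0.0708 0.0206] mid [0.4675 0.0702] ext [0.039 0.04  0.009] zmed 0.0205 [0.4677 0.0703]
side rimL 894 mean [ 0.6711 -0.1354  0.0844] mid [ 0.674  -0.1298] ext [0.095 0.096 0.01 ] zmed 0.0842 [ 0.6749 -0.1305]
side rimS 222 mean [0.6405 0.0072 0.0854] mid [0.6445 0.0143] ext [0.063 0.063 0.01 ] zmed 0.0854 [0.6436 0.0155]
side hubL 180 mean [ 0.6728 -0.1326  0.1053] mid [ 0.6739 -0.1305] ext [0.04  0.04  0.008] zmed 0.1055 [ 0.6741 -0.1307]
side hubS 137 mean [0.6426 0.013  0.1054] mid [0.6444 0.0165] ext [0.039 0.042 0.008] zmed 0.1055 [0.6431 0.0166]
side tipM 11 mean [ 0.6727 -0.132   0.1164] mid [ 0.6727 -0.1314] ext [0.004 0.005 0.006] zmed 0.1163 [ 0.6728 -0.1314]
side tipS 26 mean [0.6433 0.0149 0.1165] mid [0.6443 0.0156] ext [0.012 0.012 0.007] zmed 0.1164 [0.6437 0.016 ]
side hexM 26 mean [0.4505 0.0629 0.0197] mid [0.4523 0.0647] ext [0.014 0.025 0.008] zmed 0.0199 [0.452  0.0647]
side rndM 138 mean [ 0.4646 -0.1322  0.0203] mid [ 0.4647 -0.1312] ext [0.03  0.029 0.007] zmed 0.0205 [ 0.4653 -0.1311]
```

View pics/d.png

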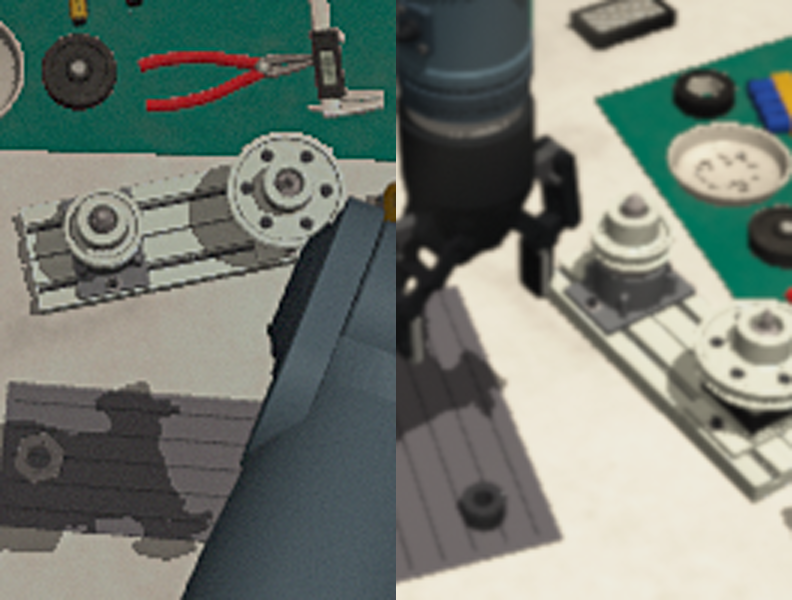

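```bash
python3 go.py .6748 -.131 .175  .6748 -.131 .091
```

```text
pos [ 0.4637 -0.1294  0.17  ] gap 0.0856 F [-1.  -0.3 -0.1] t 12.75 turn [-0.001 -0.001 -0.004]
(0.6748, -0.131, 0.175) -> [-0.233  0.812 -0.022]
(0.6748, -0.131, 0.091) -> [-0.234  0.812  0.314]
```

{"api": "servo_tool", "payload": {
  "steps": [
    [[-0.233,0.812,0,0,0,0,1],[-0.233,0.812,0,0,0,0,1],[-0.233,0.812,0,0,0,0,1],[-0.233,0.812,0,0,0,0,1],[-0.233,0.812,0,0,0,0,1],[-0.233,0.812,0.15,0,0,0,1],[-0.233,0.812,0.314,0,0,0,1],[-0.233,0.812,0.314,0,0,0,1]]
  ]
}}

```text
time: 13.55
ee_pos: [0.6692, -0.1293, 0.0833]
tcp_rot: [0.604, 0.797, -0.003, -0.008]
force: [-1.2, 0.2, -0.8]
finger_gap: 0.0858
grip_force: 0.0
```

{"api": "servo_tool", "payload": {
  "steps": [
    [[0,0,0,0,0,0,0],[0,0,0,0,0,0,0],[0,0,0,0,0,0,0],[0,0,0,0,0,0,0],[0,0,0,0,0,0,0],[0,0,0,0,0,0,0],[0,0,0,0,0,0,0],[0,0,0,0,0,0,0]]
  ],
  "grip_force": 60
}}

```text
time: 14.35
ee_pos: [0.6775, -0.132, 0.096]
tcp_rot: [0.605, 0.797, 0.001, 0.002]
force: [-1.4, -0.2, 4.9]
finger_gap: 0.0383
grip_force: 60.2
```

```bash
python3 go.py .465 -.032 .17
```

```text
pos [ 0.6775 -0.132   0.096 ] gap 0.0383 F [-1.4 -0.2  4.9] t 14.35 turn [ 0.003  0.002 -0.004]
(0.465, -0.032, 0.17) -> [ 0.613 -0.71  -0.301]
```

{"api": "servo_tool", "payload": {
  "steps": [
    [[0,0,-0.04,0,0,0,0],[0,0,-0.12,0,0,0,0],[0,0,-0.24,0,0,0,0],[0,0,-0.36,0,0,0,0],[0.06,-0.07,-0.36,0,0,0,0],[0.15,-0.17,-0.36,0,0,0,0],[0.25,-0.28,-0.36,0,0,0,0],[0.35,-0.4,-0.36,0,0,0,0]]
  ]
}}

```text
time: 15.15
ee_pos: [0.5551, -0.0734, 0.1834]
tcp_rot: [0.605, 0.797, 0.0, 0.0]
force: [0.1, -0.4, -1.3]
finger_gap: 0.0378
grip_force: 60.8
```

```bash
python3 go.py .465 -.032 .17 .465 -.032 .05
```

```text
pos [ 0.5551 -0.0734  0.1834] gap 0.0378 F [ 0.1 -0.4 -1.3] t 15.15 turn [ 0.001  0.    -0.004]
(0.465, -0.032, 0.17) -> [ 0.256 -0.303  0.053]
(0.465, -0.032, 0.05) -> [ 0.256 -0.303  0.533]
```

{"api": "servo_tool", "payload": {
  "steps": [
    [[0.08,-0.1,0,0,0,0,0],[0.17,-0.2,0,0,0,0,0],[0.256,-0.303,0.05,0,0,0,0],[0.256,-0.303,0.2,0,0,0,0],[0.256,-0.303,0.35,0,0,0,0],[0.256,-0.303,0.48,0,0,0,0],[0.256,-0.303,0.53,0,0,0,0],[0.256,-0.303,0.53,0,0,0,0]]
  ]
}}

```text
time: 15.95
ee_pos: [0.4638, -0.0322, 0.0489]
tcp_rot: [0.604, 0.797, -0.001, -0.002]
force: [-0.9, 0.1, -1.4]
finger_gap: 0.038
grip_force: 60.9
```

Run:
```python
from go import *
rel((.465,-.032,.027))
im,d=robot.grab_frame("side");u,v=proj("side",[.50,-.04,.05])[0].astype(int);X=cloud("side",d)
for z in (.03,.04,.05):
    m=(abs(X[...,2]-z)<.004)&(np.hypot(X[...,0]-.465,X[...,1]+.032)<.06);P=X[m];print(z,m.sum(),(P.min(0)+P.max(0))/2,np.ptp(P,axis=0))
cv2.imwrite("pics/e.png",cv2.resize(im[v-60:v+60,u-80:u+80],None,fx=5,fy=5,interpolation=cv2.INTER_CUBIC))
```

```text
pos [ 0.4638 -0.0322  0.0489] gap 0.038 F [-0.9  0.1 -1.4] t 15.95 turn [-0.002 -0.001 -0.004]
(0.465, -0.032, 0.027) -> [-0.001  0.005  0.088]
0.03 154 [ 0.45947755 -0.04766126  0.03001684] [0.08995631 0.06202319 0.00789304]
0.04 534 [ 0.46263288 -0.03109295  0.03987508] [0.09414635 0.09345902 0.00774513]
0.05 70 [ 0.46408327 -0.03432602  0.05013117] [0.04765724 0.03521632 0.00762682]
```

View pics/e.png

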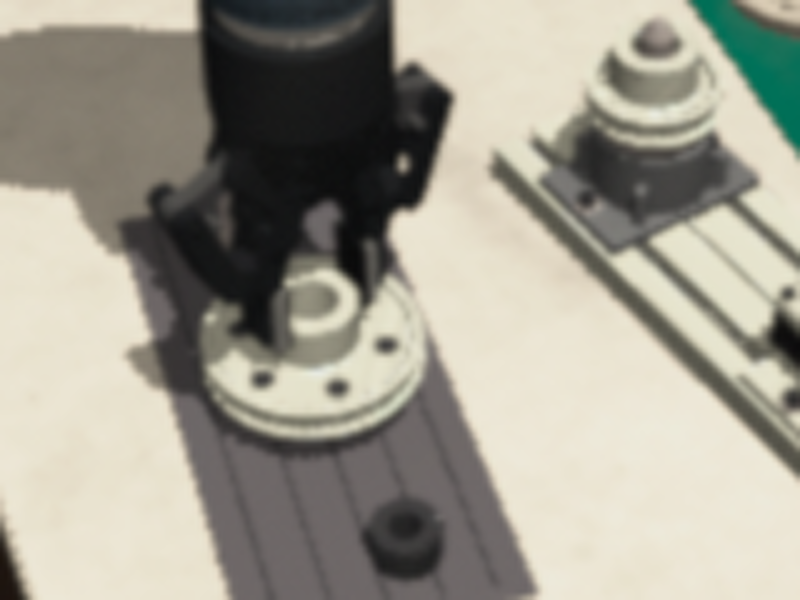

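{"api": "servo_tool", "payload": {
  "steps": [
    [[0,0,0.03,0,0,0,0],[0,0,0.06,0,0,0,0],[0,0,0.075,0,0,0,0],[0,0,0.086,0,0,0,0],[0,0,0.086,0,0,0,0],[0,0,0.086,0,0,0,0]]
  ]
}}

```text
time: 16.6
ee_pos: [0.4659, -0.0327, 0.0289]
tcp_rot: [0.604, 0.797, -0.0, 0.0]
force: [0.9, -0.2, -2.0]
finger_gap: 0.0381
grip_force: 61.0
```

{"api": "servo_tool", "payload": {
  "steps": [
    [[0,0,0,0,0,0,0.7],[0,0,0,0,0,0,0.7],[0,0,0,0,0,0,0.9],[0,0,0,0,0,0,0.9],[0,0,-0.1,0,0,0,1],[0,0,-0.3,0,0,0,1],[0,0,-0.5,0,0,0,1],[0,0,-0.58,0,0,0,1]]
  ]
}}

```text
time: 17.4
ee_pos: [0.4683, -0.0332, 0.1787]
tcp_rot: [0.604, 0.797, 0.002, 0.003]
force: [0.8, -0.2, -0.1]
finger_gap: 0.0854
grip_force: 0.0
```

```bash
python3 go.py .645 .0162 .175  .645 .0162 .092
```

```text
pos [ 0.4683 -0.0332  0.1787] gap 0.0854 F [ 0.8 -0.2 -0.1] t 17.4 turn [ 0.004  0.002 -0.004]
(0.645, 0.0162, 0.175) -> [-0.     0.734  0.019]
(0.645, 0.0162, 0.092) -> [0.001 0.732 0.351]
```

{"api": "servo_tool", "payload": {
  "steps": [
    [[0,0.733,0,0,0,0,1],[0,0.733,0,0,0,0,1],[0,0.733,0,0,0,0,1],[0,0.733,0,0,0,0,1],[0,0.733,0,0,0,0,1],[0,0.733,0.15,0,0,0,1],[0,0.733,0.325,0,0,0,1],[0,0.733,0.325,0,0,0,1]]
  ]
}}

```text
time: 18.2
ee_pos: [0.6359, 0.0169, 0.0861]
tcp_rot: [0.605, 0.797, -0.004, -0.006]
force: [-0.6, 0.8, -0.4]
finger_gap: 0.0855
grip_force: 0.0
```

{"api": "servo_tool", "payload": {
  "steps": [
    [[0,0,0,0,0,0,0],[0,0,0,0,0,0,0],[0,0,0,0,0,0,0],[0,0,0,0,0,0,0],[0,0,0,0,0,0,0],[0,0,0,0,0,0,0],[0,0,0,0,0,0,0],[0,0,0,0,0,0,0]]
  ]
}}

```text
time: 19.0
ee_pos: [0.6445, 0.0164, 0.0962]
tcp_rot: [0.605, 0.797, 0.001, 0.003]
force: [-0.9, 0.5, 5.8]
finger_gap: 0.0391
grip_force: 59.4
```

{"api": "servo_tool", "payload": {
  "steps": [
    [[0,0,-0.04,0,0,0,0],[0,0,-0.12,0,0,0,0],[0,0,-0.24,0,0,0,0],[0,0,-0.36,0,0,0,0],[0,0,-0.36,0,0,0,0],[0,0,-0.36,0,0,0,0]]
  ]
}}

```text
time: 19.6
ee_pos: [0.6432, 0.0166, 0.1841]
tcp_rot: [0.605, 0.797, 0.001, 0.001]
force: [1.0, -0.0, -2.1]
finger_gap: 0.0385
grip_force: 61.8
```

```bash
cat > held.py <<'E'
from go import *
from fit import hullc
# held pulley centre from rim/hub relative to TCP
def held(r,zr):
    import sys
    s=robot.observe();T=s["ee_pos"]
    for n in ["top","side"]:
        im,d=robot.grab_frame(n);X=cloud(n,d)
        m=(np.hypot(X[...,0]-T[0],X[...,1]-T[1])<r+.012)&(abs(X[...,2]-(T[2]-zr))<.004);P=X[m]
        if len(P)>5: print(n,m.sum(),"mid",((P.min(0)+P.max(0))/2-T).round(4),"ext",np.ptp(P,axis=0).round(3),"circ",(hullc(P[:,:2],r)[0]-T[:2]).round(4),"zmed",np.median(P[:,2]).round(4))
    return im
E
python3 - <<'E'
from held import *
im=held(.032,.010)
rel((.6748,-.1311,.18))
E
```

```text
side 182 mid [-0.0021 -0.0052 -0.0101] ext [0.064 0.053 0.008] circ [-0.0018 -0.0002] zmed 0.1719
pos [0.6416 0.0167 0.1816] gap 0.0386 F [-0.3 -0.2 -1.6] t 19.7 turn [-0.001 -0.    -0.004]
(0.6748, -0.1311, 0.18) -> [-0.605 -0.031  0.006]
```

{"api": "servo_tool", "payload": {
  "steps": [
    [[-0.06,0,0,0,0,0,0],[-0.18,-0.01,0,0,0,0,0],[-0.32,-0.015,0,0,0,0,0],[-0.46,-0.025,0,0,0,0,0],[-0.56,-0.03,0,0,0,0,0],[-0.605,-0.031,0,0,0,0,0],[-0.605,-0.031,0,0,0,0,0],[-0.605,-0.031,0,0,0,0,0]]
  ]
}}

```text
time: 20.5
ee_pos: [0.6751, -0.1305, 0.1819]
tcp_rot: [0.604, 0.797, 0.0, -0.001]
force: [0.1, 0.7, -2.2]
finger_gap: 0.0386
grip_force: 61.8
```

{"api": "servo_tool", "payload": {
  "steps": [
    [[0,0,0,0,0,0,0]]
  ]
}}

```text
time: 20.6
ee_pos: [0.6752, -0.1296, 0.1824]
tcp_rot: [0.604, 0.797, 0.0, -0.0]
force: [0.1, -0.2, -0.3]
finger_gap: 0.0385
grip_force: 61.8
```

{"api": "servo_tool", "payload": {
  "steps": [
    [[0,0,0,0,0,0,0],[0,0,0,0,0,0,0]]
  ]
}}

```text
time: 20.8
ee_pos: [0.6755, -0.13, 0.1828]
tcp_rot: [0.604, 0.797, 0.0, 0.0]
force: [-0.4, 0.1, -0.8]
finger_gap: 0.0386
grip_force: 61.8
```

Run:
```python
from held import *
rel((.6748,-.1311,.18))
im=held(.032,.010);im=held(.02,-.01)
rel((.6748,-.1311,.148),(.6748,-.1311,.098))
u,v=proj("side",[.66,-.1,.12])[0].astype(int)
cv2.imwrite("pics/f.png",cv2.resize(im[v-60:v+60,u-80:u+80],None,fx=5,fy=5,interpolation=cv2.INTER_CUBIC))
```

```text
pos [ 0.6755 -0.13    0.1828] gap 0.0386 F [-0.4  0.1 -0.8] t 20.8 turn [ 0.     0.    -0.003]
(0.6748, -0.1311, 0.18) -> [-0.003 -0.004  0.011]
side 256 mid [-0.0016 -0.0017 -0.01  ] ext [0.063 0.06  0.008] circ [-0.0014 -0.0012] zmed 0.1719
side 150 mid [-0.0019 -0.0013  0.01  ] ext [0.059 0.037 0.008] circ [-0.0019 -0.0044] zmed 0.1924
pos [ 0.6755 -0.1308  0.1827] gap 0.0386 F [ 0.2 -0.4 -1.6] t 21.0 turn [ 0.     0.    -0.004]
(0.6748, -0.1311, 0.148) -> [-0.    -0.003  0.139]
(0.6748, -0.1311, 0.098) -> [-0.    -0.003  0.339]
```

View pics/f.png

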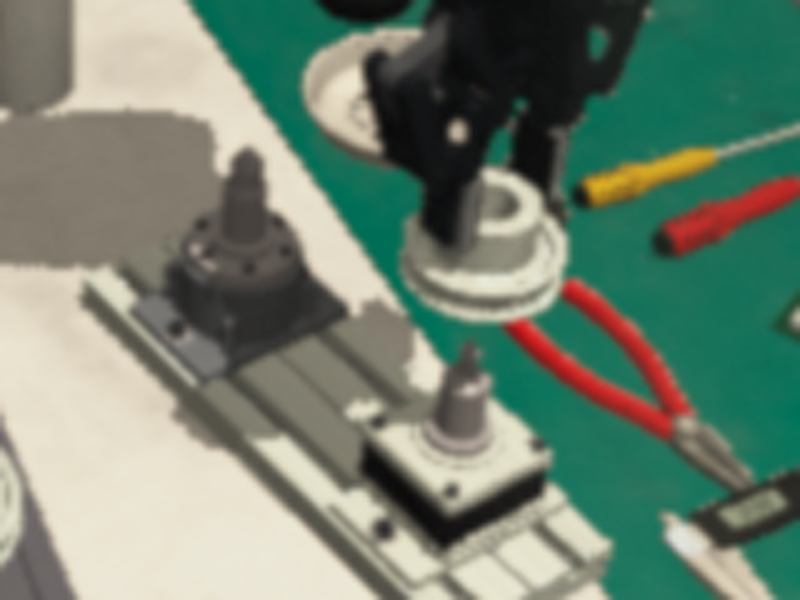

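Run:
```python
from held import *
from fit import circ
Xs=[]
for i in range(4):
    im,d=robot.grab_frame("side");Xs.append(cloud("side",d))
X=np.median(Xs,0);T=robot.observe()["ee_pos"]
for nm,c in (("M",(.674,-.131)),("S",(.645,.016))):
    for z0,z1,r in ((.076,.096,.010),):
        m=(X[...,2]>z0)&(X[...,2]<z1)&(np.hypot(X[...,0]-c[0],X[...,1]-c[1])<.016);P=X[m];print(nm,len(P),circ(P[:,:2],r).round(4))
    m=(X[...,2]>.111)&(X[...,2]<.125)&(np.hypot(X[...,0]-c[0],X[...,1]-c[1])<.012);print("tip",m.sum(),X[m].mean(0).round(4))
m=(abs(X[...,2]-T[2]+.018)<.005)&(np.hypot(X[...,0]-T[0],X[...,1]-T[1])<.042);P=X[m];c=circ(P[:,:2],.032);print("rim",len(P),c.round(4),(c-T[:2]).round(4))
m=(abs(X[...,2]-T[2])<.007)&(np.hypot(X[...,0]-T[0],X[...,1]-T[1])<.024);P=X[m];c=circ(P[:,:2],.020);print("hub",len(P),c.round(4))
rel((.6748,-.1311,.12))
```

```text
M 67 [ 0.6744 -0.1301]
tip 14 [ 0.6737 -0.1319  0.1151]
S 56 [0.6447 0.0175]
tip 32 [0.6436 0.0144 0.1158]
rim 154 [ 0.6763 -0.1269] [0.0008 0.0042]
hub 124 [ 0.668  -0.1302]
pos [ 0.6755 -0.1311  0.1825] gap 0.038 F [ 0.1 -0.6 -1.5] t 21.2 turn [-0.     0.    -0.004]
(0.6748, -0.1311, 0.12) -> [ 0.001 -0.003  0.25 ]
```

{"api": "servo_tool", "payload": {
  "steps": [
    [[0,0,0.06,0,0,0,0],[0,0,0.14,0,0,0,0],[0,0,0.2,0,0,0,0],[0,0,0.24,0,0,0,0],[0,0,0.26,0,0,0,0],[0,0,0.28,0,0,0,0],[0,0,0.28,0,0,0,0]]
  ]
}}

```text
time: 21.9
ee_pos: [0.6755, -0.1311, 0.1124]
tcp_rot: [0.605, 0.797, -0.0, -0.0]
force: [0.2, -0.3, -2.1]
finger_gap: 0.0389
grip_force: 61.8
```

{"api": "servo_tool", "payload": {
  "steps": [
    [[0,0,0.015,0,0,0,0],[0,0,0.03,0,0,0,0],[0,0,0.045,0,0,0,0],[0,0,0.05,0,0,0,0],[0,0,0.05,0,0,0,0]]
  ]
}}

```text
time: 22.4
ee_pos: [0.6753, -0.131, 0.0997]
tcp_rot: [0.605, 0.797, -0.0, -0.0]
force: [-0.7, -0.0, -0.8]
finger_gap: 0.0388
grip_force: 61.8
```

{"api": "servo_tool", "payload": {
  "steps": [
    [[0,0,0.01,0,0,0,0],[0,0,0.014,0,0,0,0],[0,0,0.014,0,0,0,0],[0,0,0.014,0,0,0,0]]
  ]
}}

```text
time: 22.8
ee_pos: [0.6756, -0.1311, 0.0966]
tcp_rot: [0.605, 0.797, -0.0, 0.0]
force: [-1.0, -0.3, -1.0]
finger_gap: 0.0384
grip_force: 61.8
```

{"api": "servo_tool", "payload": {
  "steps": [
    [[0,0,0,0,0,0,0.7],[0,0,0,0,0,0,0.7],[0,0,0,0,0,0,0.9],[0,0,0,0,0,0,0.9],[0,0,-0.1,0,0,0,1],[0,0,-0.25,0,0,0,1],[0,0,-0.34,0,0,0,1],[0,0,-0.34,0,0,0,1]]
  ]
}}

```text
time: 23.6
ee_pos: [0.6781, -0.1318, 0.1864]
tcp_rot: [0.604, 0.797, 0.001, 0.004]
force: [0.4, -0.3, -0.2]
finger_gap: 0.0855
grip_force: 0.0
```

```bash
python3 go.py .465 -.032 .175  .465 -.032 .023
python3 - <<'E'
from fit import *
for n in ("top","side"):
    im,d=robot.grab_frame(n);X=cloud(n,d)
    for nm,c,z,r in (("rimS on M",(.675,-.131),.086,.042),("hubS",(.675,-.131),.106,.026),("rimL mat",(.465,-.032),.017,.058),("hubL mat",(.465,-.032),.037,.03)):
        m=(abs(X[...,2]-z)<.006)&(np.hypot(X[...,0]-c[0],X[...,1]-c[1])<r);P=X[m]
        if len(P)>9: print(n,nm,len(P),"zmed",np.median(P[:,2]).round(4),"mid",((P.min(0)+P.max(0))/2)[:2].round(4),"ext",np.ptp(P,axis=0).round(3),hullc(P[:,:2],r)[0].round(4))
E
```

```text
pos [ 0.6781 -0.1318  0.1864] gap 0.0855 F [ 0.4 -0.3 -0.2] t 23.6 turn [ 0.004  0.003 -0.004]
(0.465, -0.032, 0.175) -> [ 0.614 -0.714  0.038]
(0.465, -0.032, 0.023) -> [ 0.617 -0.718  0.646]
top rimL mat 69 zmed 0.0157 mid [0.4774 0.0062] ext [0.05 0.02 0.01] [0.477  0.0049]
side rimS on M 293 zmed 0.0853 mid [ 0.6748 -0.1319] ext [0.064 0.065 0.012] [ 0.6742 -0.1316]
side hubS 211 zmed 0.1051 mid [ 0.6744 -0.131 ] ext [0.041 0.042 0.012] [ 0.6738 -0.1307]
side rimL mat 879 zmed 0.0152 mid [ 0.4637 -0.0327] ext [0.095 0.098 0.012] [ 0.4659 -0.0317]
side hubL mat 174 zmed 0.0363 mid [ 0.4643 -0.0323] ext [0.04  0.042 0.009] [ 0.4636 -0.0319]
```

{"api": "servo_tool", "payload": {
  "steps": [
    [[0.613,-0.7,0,0,0,0,1],[0.613,-0.7,0,0,0,0,1],[0.613,-0.7,0,0,0,0,1],[0.613,-0.7,0,0,0,0,1],[0.613,-0.7,0,0,0,0,1],[0.613,-0.7,0.15,0,0,0,1],[0.613,-0.7,0.35,0,0,0,1],[0.613,-0.7,0.4,0,0,0,1]]
  ]
}}

```text
time: 24.5
ee_pos: [0.4598, -0.0293, 0.0758]
tcp_rot: [0.604, 0.797, -0.002, -0.005]
force: [-0.9, 0.0, -0.1]
finger_gap: 0.0858
grip_force: 0.0
```

{"api": "servo_tool", "payload": {
  "steps": [
    [[0,0,0,0,0,0,1],[0,0,0,0,0,0,1]]
  ]
}}

```text
time: 24.7
ee_pos: [0.4649, -0.0304, 0.0809]
tcp_rot: [0.605, 0.797, -0.0, -0.001]
force: [-0.1, -0.7, 0.5]
finger_gap: 0.0855
grip_force: 0.0
```

```bash
python3 go.py .465 -.032 .025
```

```text
pos [ 0.4649 -0.0304  0.0809] gap 0.0855 F [-0.1 -0.7  0.5] t 24.7 turn [-0.001 -0.001 -0.004]
(0.465, -0.032, 0.025) -> [-0.006 -0.001  0.224]
```

{"api": "servo_tool", "payload": {
  "steps": [
    [[-0.005,0,0.1,0,0,0,1],[-0.005,0,0.19,0,0,0,1],[-0.005,0,0.216,0,0,0,1],[-0.005,0,0.216,0,0,0,1],[-0.005,0,0.216,0,0,0,0],[-0.005,0,0.216,0,0,0,0],[-0.005,0,0.216,0,0,0,0],[-0.005,0,0.216,0,0,0,0]]
  ]
}}

```text
time: 25.5
ee_pos: [0.467, -0.0321, 0.0289]
tcp_rot: [0.605, 0.797, 0.0, 0.001]
force: [-1.6, -0.0, 6.8]
finger_gap: 0.0378
grip_force: 59.6
```

{"api": "servo_tool", "payload": {
  "steps": [
    [[0,0,0,0,0,0,0],[0,0,0,0,0,0,0],[0,0,0,0,0,0,0],[0,0,0,0,0,0,0],[0,0,-0.04,0,0,0,0],[0,0,-0.16,0,0,0,0],[0,0,-0.32,0,0,0,0],[0,0,-0.5,0,0,0,0]]
  ]
}}

```text
time: 26.3
ee_pos: [0.4645, -0.0315, 0.1534]
tcp_rot: [0.605, 0.797, -0.001, -0.001]
force: [1.4, 0.3, -2.0]
finger_gap: 0.0374
grip_force: 61.0
```

```bash
python3 go.py .47 -.032 .185 .645 .0162 .185
```

```text
pos [ 0.4645 -0.0315  0.1534] gap 0.0374 F [ 1.4  0.3 -2. ] t 26.3 turn [-0.002 -0.001 -0.004]
(0.47, -0.032, 0.185) -> [-0.008  0.02  -0.126]
(0.645, 0.0162, 0.185) -> [-0.011  0.746 -0.128]
```

{"api": "servo_tool", "payload": {
  "steps": [
    [[0,0,-0.1,0,0,0,0],[-0.002,0.08,-0.14,0,0,0,0],[-0.003,0.2,-0.14,0,0,0,0],[-0.005,0.35,-0.14,0,0,0,0],[-0.007,0.5,-0.14,0,0,0,0],[-0.008,0.63,-0.14,0,0,0,0],[-0.01,0.72,-0.14,0,0,0,0],[-0.011,0.745,-0.14,0,0,0,0]]
  ]
}}

```text
time: 27.1
ee_pos: [0.6477, 0.0164, 0.1871]
tcp_rot: [0.604, 0.797, 0.0, -0.0]
force: [-0.7, -0.2, -2.3]
finger_gap: 0.0373
grip_force: 61.1
```

{"api": "servo_tool", "payload": {
  "steps": [
    [[0,0,0,0,0,0,0],[0,0,0,0,0,0,0],[0,0,0,0,0,0,0],[0,0,0,0,0,0,0]]
  ]
}}

```text
time: 27.5
ee_pos: [0.6453, 0.0154, 0.1879]
tcp_rot: [0.605, 0.796, -0.0, -0.0]
force: [1.6, -0.4, -1.8]
finger_gap: 0.0376
grip_force: 61.1
```

Run:
```python
from held import *
rel((.645,.0162,.12))
im=held(.048,.0105)
u,v=proj("side",[.645,.0,.13])[0].astype(int)
cv2.imwrite("pics/g.png",cv2.resize(im[v-50:v+50,u-60:u+60],None,fx=5,fy=5,interpolation=cv2.INTER_CUBIC))
```

```text
pos [0.6453 0.0154 0.1879] gap 0.0376 F [ 1.6 -0.4 -1.8] t 27.5 turn [-0.     0.    -0.005]
(0.645, 0.0162, 0.12) -> [ 0.003 -0.     0.272]
top 9 mid [ 0.0009 -0.0457 -0.0112] ext [0.017 0.    0.005] circ [ 0.0009 -0.0458] zmed 0.1768
side 416 mid [-0.0017 -0.0001 -0.0106] ext [0.096 0.095 0.008] circ [-0.0012  0.001 ] zmed 0.1751
```

View pics/g.png

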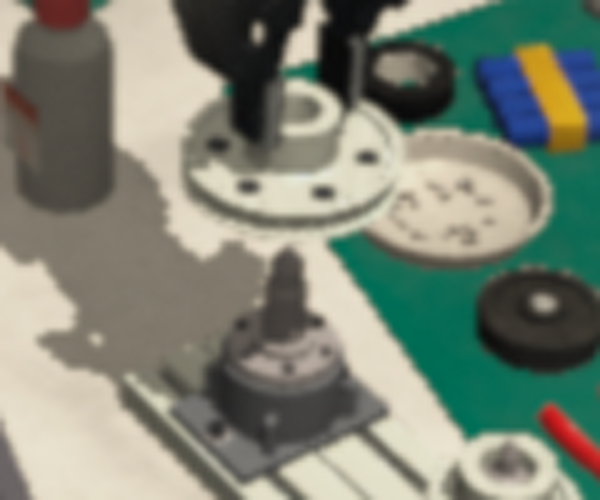

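{"api": "servo_tool", "payload": {
  "steps": [
    [[0.002,0,0.06,0,0,0,0],[0.002,0,0.14,0,0,0,0],[0.002,0,0.2,0,0,0,0],[0.002,0,0.24,0,0,0,0],[0.002,0,0.27,0,0,0,0],[0.002,0,0.29,0,0,0,0],[0.002,0,0.29,0,0,0,0]]
  ]
}}

```text
time: 28.3
ee_pos: [0.6458, 0.0161, 0.1147]
tcp_rot: [0.605, 0.797, -0.0, -0.0]
force: [-0.2, 0.6, -2.0]
finger_gap: 0.0375
grip_force: 61.1
```

{"api": "servo_tool", "payload": {
  "steps": [
    [[0,0,0.015,0,0,0,0],[0,0,0.03,0,0,0,0],[0,0,0.045,0,0,0,0],[0,0,0.06,0,0,0,0],[0,0,0.06,0,0,0,0],[0,0,0.06,0,0,0,0]]
  ]
}}

```text
time: 28.9
ee_pos: [0.6459, 0.0162, 0.0999]
tcp_rot: [0.604, 0.797, -0.0, -0.0]
force: [-0.6, 0.3, -2.2]
finger_gap: 0.0378
grip_force: 61.1
```

{"api": "servo_tool", "payload": {
  "steps": [
    [[0,0,0.006,0,0,0,0],[0,0,0.01,0,0,0,0],[0,0,0.01,0,0,0,0],[0,0,0.01,0,0,0,0]]
  ]
}}

```text
time: 29.3
ee_pos: [0.6463, 0.0161, 0.098]
tcp_rot: [0.604, 0.797, 0.0, 0.0]
force: [0.0, 0.5, 1.5]
finger_gap: 0.0377
grip_force: 61.4
```

{"api": "servo_tool", "payload": {
  "steps": [
    [[0,0,0,0,0,0,0.7],[0,0,0,0,0,0,0.7],[0,0,0,0,0,0,0.9],[0,0,0,0,0,0,0.9],[0,0,-0.1,0,0,0,1],[0,0,-0.25,0,0,0,1],[0,0,-0.34,0,0,0,1],[0,0,-0.34,0,0,0,1]]
  ]
}}

```text
time: 30.1
ee_pos: [0.6487, 0.016, 0.187]
tcp_rot: [0.604, 0.797, 0.002, 0.003]
force: [0.8, 0.4, 0.3]
finger_gap: 0.0855
grip_force: 0.0
```

Run:
```python
from fit import *
from go import rel
rel((.4665,.0697,.175))
for n in ("top","side"):
    im,d=robot.grab_frame(n);X=cloud(n,d)
    for nm,c,z,r in (("rimL on S",(.645,.0162),.086,.058),("hubL",(.645,.0162),.106,.026),("hex",(.4665,.07),.021,.03),("rnd",(.4655,-.13),.021,.025)):
        m=(abs(X[...,2]-z)<.006)&(np.hypot(X[...,0]-c[0],X[...,1]-c[1])<r);P=X[m]
        if len(P)>9: print(n,nm,len(P),"zmed",np.median(P[:,2]).round(4),"mid",((P.min(0)+P.max(0))/2)[:2].round(4),"ext",np.ptp(P,axis=0).round(3),hullc(P[:,:2],r)[0].round(4))
```

```text
pos [0.6487 0.016  0.187 ] gap 0.0855 F [0.8 0.4 0.3] t 30.1 turn [ 0.005  0.002 -0.004]
(0.4665, 0.0697, 0.175) -> [ 0.403 -0.645  0.042]
top rnd 93 zmed 0.02 mid [ 0.4674 -0.1304] ext [0.028 0.027 0.01 ] [ 0.467  -0.1306]
side rimL on S 683 zmed 0.0842 mid [0.6455 0.02  ] ext [0.094 0.099 0.012] [0.6446 0.0193]
side hubL 158 zmed 0.1053 mid [0.6444 0.0177] ext [0.039 0.042 0.011] [0.6451 0.0177]
side hex 174 zmed 0.0206 mid [0.4649 0.0719] ext [0.041 0.043 0.01 ] [0.4652 0.0713]
side rnd 138 zmed 0.0202 mid [ 0.4649 -0.1315] ext [0.029 0.029 0.009] [ 0.4646 -0.1316]
```

{"api": "servo_tool", "payload": {
  "steps": [
    [[0.408,-0.632,0,0,0,0,1],[0.408,-0.632,0,0,0,0,1],[0.408,-0.632,0,0,0,0,1],[0.408,-0.632,0,0,0,0,1],[0.408,-0.632,0.1,0,0,0,1],[0.408,-0.632,0.25,0,0,0,1],[0.408,-0.632,0.4,0,0,0,1],[0.408,-0.632,0.5,0,0,0,1]]
  ]
}}

```text
time: 31.0
ee_pos: [0.4631, 0.0719, 0.0539]
tcp_rot: [0.604, 0.797, -0.002, -0.002]
force: [-0.6, -0.4, -0.0]
finger_gap: 0.0855
grip_force: 0.0
```

{"api": "servo_tool", "payload": {
  "steps": [
    [[0,0,0,0,0,0,1],[0,0,0,0,0,0,1],[0,0,0,0,0,0,1]]
  ]
}}

```text
time: 31.3
ee_pos: [0.4673, 0.0719, 0.0585]
tcp_rot: [0.605, 0.797, 0.0, 0.001]
force: [0.8, -0.2, 0.2]
finger_gap: 0.0853
grip_force: 0.0
```

```bash
python3 go.py .466 .0705 .012
```

```text
pos [0.4673 0.0719 0.0585] gap 0.0853 F [ 0.8 -0.2  0.2] t 31.3 turn [ 0.001  0.    -0.004]
(0.466, 0.0705, 0.012) -> [-0.004 -0.007  0.186]
```

{"api": "servo_tool", "payload": {
  "steps": [
    [[-0.004,-0.005,0.1,0,0,0,1],[-0.004,-0.005,0.16,0,0,0,1],[-0.004,-0.005,0.186,0,0,0,1],[-0.004,-0.005,0.186,0,0,0,0],[-0.004,-0.005,0.186,0,0,0,0],[-0.004,-0.005,0.186,0,0,0,0],[-0.004,-0.005,0.186,0,0,0,0],[-0.004,-0.005,0.186,0,0,0,0]]
  ],
  "grip_force": 35
}}

```text
time: 32.1
ee_pos: [0.4667, 0.0706, 0.0123]
tcp_rot: [0.604, 0.797, 0.001, 0.001]
force: [-1.5, 0.0, 6.2]
finger_gap: 0.0371
grip_force: 35.2
```

{"api": "servo_tool", "payload": {
  "steps": [
    [[0,0,0,0,0,0,0],[0,0,0,0,0,0,0],[0,0,0,0,0,0,0],[0,0,0,0,0,0,0]]
  ]
}}

```text
time: 32.5
ee_pos: [0.4666, 0.0706, 0.0122]
tcp_rot: [0.604, 0.797, 0.001, 0.001]
force: [-1.2, 0.6, 6.0]
finger_gap: 0.0369
grip_force: 35.2
```

{"api": "servo_tool", "payload": {
  "steps": [
    [[0,0,-0.06,0,0,0,0],[0,0,-0.2,0,0,0,0],[0,0,-0.38,0,0,0,0],[0,0,-0.56,0,0,0,0],[0,0,-0.64,0,0,0,0],[0,0,-0.64,0,0,0,0]]
  ]
}}

```text
time: 33.1
ee_pos: [0.4684, 0.0706, 0.1749]
tcp_rot: [0.604, 0.797, 0.002, 0.003]
force: [0.9, 0.5, -1.7]
finger_gap: 0.0366
grip_force: 35.7
```

```bash
python3 go.py .645 .0162 .17
```

```text
pos [0.4684 0.0706 0.1749] gap 0.0366 F [ 0.9  0.5 -1.7] t 33.1 turn [ 0.005  0.001 -0.004]
(0.645, 0.0162, 0.17) -> [-0.4    0.621  0.025]
```

{"api": "servo_tool", "payload": {
  "steps": [
    [[-0.06,0.1,0,0,0,0,0],[-0.15,0.23,0,0,0,0,0],[-0.25,0.38,0,0,0,0,0],[-0.35,0.53,0,0,0,0,0],[-0.395,0.61,0,0,0,0,0],[-0.406,0.626,0,0,0,0,0],[-0.406,0.626,0,0,0,0,0],[-0.406,0.626,0,0,0,0,0]]
  ]
}}

```text
time: 33.9
ee_pos: [0.6419, 0.0154, 0.1701]
tcp_rot: [0.604, 0.797, -0.001, -0.001]
force: [0.8, 0.3, -0.8]
finger_gap: 0.0368
grip_force: 35.7
```

{"api": "servo_tool", "payload": {
  "steps": [
    [[0,0,0,0,0,0,0],[0,0,0,0,0,0,0],[0,0,0,0,0,0,0],[0,0,0,0,0,0,0]]
  ]
}}

```text
time: 34.3
ee_pos: [0.6433, 0.0151, 0.1714]
tcp_rot: [0.604, 0.797, 0.0, 0.0]
force: [0.7, 0.7, -0.6]
finger_gap: 0.037
grip_force: 35.7
```

Run:
```python
from held import *
rel((.645,.0162,.13))
im,d=robot.grab_frame("side");T=robot.observe()["ee_pos"];X=cloud("side",d)
m=(np.hypot(X[...,0]-T[0],X[...,1]-T[1])<.026)&(abs(X[...,2]-T[2]-.009)<.004);P=X[m]
print("nut top",len(P),np.median(P,0),(P.min(0)+P.max(0))/2,np.ptp(P,axis=0))
m=(X[...,2]>.111)&(X[...,2]<.125)&(np.hypot(X[...,0]-.644,X[...,1]-.0155)<.012);print("tip",m.sum(),X[m].mean(0).round(4))
u,v=proj("side",[.645,.0,.13])[0].astype(int)
cv2.imwrite("pics/i.png",cv2.resize(im[v-50:v+50,u-60:u+60],None,fx=5,fy=5,interpolation=cv2.INTER_CUBIC))
```

```text
pos [0.6433 0.0151 0.1714] gap 0.037 F [ 0.7  0.7 -0.6] t 34.3 turn [ 0.     0.    -0.004]
(0.645, 0.0162, 0.13) -> [0.002 0.008 0.165]
nut top 121 [0.65021427 0.00924759 0.17995342] [0.64419283 0.01298562 0.18037144] [0.04596107 0.03880791 0.00758287]
tip 31 [0.6434 0.0139 0.1163]
```

View pics/i.png

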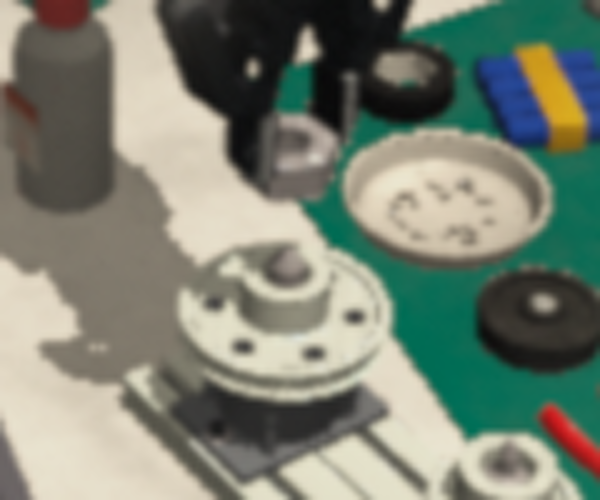

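Run:
```python
from h import *
u,v=proj("side",[.645,.0,.13])[0].astype(int)
for p in ([.645,.0162,.12],[.645,.0162,.1805],[.6433,.0151,.1805],[.645,.0162,.106]):
    print(p,((proj("side",p)[0]-[u-60,v-50])*5+2).round(1))
```

```text
[0.645, 0.0162, 0.12] [288.3 249.8]
[0.645, 0.0162, 0.1805] [294.2 138.7]
[0.6433, 0.0151, 0.1805] [291.7 141. ]
[0.645, 0.0162, 0.106] [287.  274.4]
```

{"api": "servo_tool", "payload": {
  "steps": [
    [[0.002,0.007,0.05,0,0,0,0],[0.002,0.007,0.1,0,0,0,0],[0.002,0.007,0.13,0,0,0,0],[0.002,0.007,0.15,0,0,0,0],[0.002,0.007,0.165,0,0,0,0],[0.002,0.007,0.18,0,0,0,0],[0.002,0.007,0.18,0,0,0,0]]
  ]
}}

```text
time: 35.05
ee_pos: [0.6449, 0.0159, 0.1256]
tcp_rot: [0.605, 0.797, -0.0, -0.0]
force: [-0.2, 0.5, -1.0]
finger_gap: 0.037
grip_force: 35.7
```

{"api": "servo_tool", "payload": {
  "steps": [
    [[0,0,0.01,0,0,0,0],[0,0,0.02,0,0,0,0],[0,0,0.03,0,0,0,0],[0,0,0.03,0,0,0,0],[0,0,0.03,0,0,0,0]]
  ]
}}

```text
time: 35.55
ee_pos: [0.645, 0.0159, 0.1185]
tcp_rot: [0.604, 0.797, -0.0, -0.0]
force: [-0.0, -0.4, -1.2]
finger_gap: 0.0367
grip_force: 35.7
```

{"api": "servo_tool", "payload": {
  "steps": [
    [[0,0,0.007,0,0,0,0],[0,0,0.013,0,0,0,0],[0,0,0.013,0,0,0,0],[0,0,0.013,0,0,0,0]]
  ]
}}

```text
time: 35.95
ee_pos: [0.6452, 0.0159, 0.1153]
tcp_rot: [0.605, 0.797, 0.0, 0.0]
force: [0.1, 1.0, 0.0]
finger_gap: 0.0372
grip_force: 35.8
```

{"api": "servo_tool", "payload": {
  "steps": [
    [[0,0,0,0,0,0,0.7],[0,0,0,0,0,0,0.7],[0,0,0,0,0,0,0.8],[0,0,0,0,0,0,0.8],[0,0,-0.06,0,0,0,1],[0,0,-0.2,0,0,0,1],[0,0,-0.26,0,0,0,1],[0,0,-0.26,0,0,0,1]]
  ]
}}

```text
time: 36.75
ee_pos: [0.6471, 0.0158, 0.1834]
tcp_rot: [0.604, 0.797, 0.002, 0.003]
force: [0.3, 0.0, -0.2]
finger_gap: 0.0856
grip_force: 0.0
```

Run:
```python
from fit import *
from go import rel
rel((.4658,-.1308,.06))
for n in ("top","side"):
    im,d=robot.grab_frame(n);X=cloud(n,d)
    for nm,c,z,r in (("hex on S",(.645,.0162),.124,.028),("rnd",(.4655,-.13),.021,.025)):
        m=(abs(X[...,2]-z)<.006)&(np.hypot(X[...,0]-c[0],X[...,1]-c[1])<r);P=X[m]
        if len(P)>9: print(n,nm,len(P),"zmed",np.median(P[:,2]).round(4),"mid",((P.min(0)+P.max(0))/2)[:2].round(4),"ext",np.ptp(P,axis=0).round(3),hullc(P[:,:2],r)[0].round(4))
```

```text
pos [0.6471 0.0158 0.1834] gap 0.0856 F [ 0.3  0.  -0.2] t 36.75 turn [ 0.004  0.001 -0.004]
(0.4658, -0.1308, 0.06) -> [-0.368 -0.859  0.49 ]
top rnd 95 zmed 0.0204 mid [ 0.4675 -0.1304] ext [0.027 0.028 0.011] [ 0.4669 -0.1307]
side hex on S 185 zmed 0.1231 mid [0.6445 0.0163] ext [0.043 0.042 0.009] [0.6434 0.015 ]
side rnd 140 zmed 0.0204 mid [ 0.465  -0.1313] ext [0.03  0.031 0.01 ] [ 0.4656 -0.1306]
```

{"api": "servo_tool", "payload": {
  "steps": [
    [[-0.366,-0.851,0,0,0,0,1],[-0.366,-0.851,0,0,0,0,1],[-0.366,-0.851,0,0,0,0,1],[-0.366,-0.851,0,0,0,0,1],[-0.366,-0.851,0.05,0,0,0,1],[-0.366,-0.851,0.2,0,0,0,1],[-0.366,-0.851,0.35,0,0,0,1],[-0.366,-0.851,0.48,0,0,0,1]]
  ]
}}

```text
time: 37.65
ee_pos: [0.4626, -0.1291, 0.0575]
tcp_rot: [0.605, 0.796, -0.0, -0.001]
force: [-0.3, 0.4, 0.2]
finger_gap: 0.0855
grip_force: 0.0
```

{"api": "servo_tool", "payload": {
  "steps": [
    [[0,0,0,0,0,0,1],[0,0,0,0,0,0,1],[0,0,0,0,0,0,1]]
  ]
}}

```text
time: 37.95
ee_pos: [0.4659, -0.1298, 0.0615]
tcp_rot: [0.604, 0.797, 0.0, 0.001]
force: [0.7, -0.2, -0.5]
finger_gap: 0.0853
grip_force: 0.0
```

```bash
python3 go.py .466 -.1308 .013
```

```text
pos [ 0.4659 -0.1298  0.0615] gap 0.0853 F [ 0.7 -0.2 -0.5] t 37.95 turn [ 0.001  0.001 -0.004]
(0.466, -0.1308, 0.013) -> [-0.004 -0.001  0.194]
```

{"api": "servo_tool", "payload": {
  "steps": [
    [[-0.004,0,0.1,0,0,0,1],[-0.004,0,0.17,0,0,0,1],[-0.004,0,0.194,0,0,0,1],[-0.004,0,0.194,0,0,0,0],[-0.004,0,0.194,0,0,0,0],[-0.004,0,0.194,0,0,0,0],[-0.004,0,0.194,0,0,0,0],[-0.004,0,0.194,0,0,0,0]]
  ]
}}

```text
time: 38.75
ee_pos: [0.466, -0.1308, 0.013]
tcp_rot: [0.604, 0.797, 0.0, 0.001]
force: [-0.8, 0.8, 6.3]
finger_gap: 0.0289
grip_force: 34.1
```

{"api": "servo_tool", "payload": {
  "steps": [
    [[0,0,0,0,0,0,0],[0,0,0,0,0,0,0],[0,0,0,0,0,0,0],[0,0,0,0,0,0,0],[0,0,0,0,0,0,0]]
  ]
}}

```text
time: 39.25
ee_pos: [0.4661, -0.1309, 0.0131]
tcp_rot: [0.604, 0.797, 0.0, 0.001]
force: [-0.6, 0.7, 7.0]
finger_gap: 0.0292
grip_force: 34.1
```

{"api": "servo_tool", "payload": {
  "steps": [
    [[0,0,-0.06,0,0,0,0],[0,0,-0.2,0,0,0,0],[0,0,-0.38,0,0,0,0],[0,0,-0.56,0,0,0,0],[0,0,-0.64,0,0,0,0],[0,0,-0.64,0,0,0,0]]
  ]
}}

```text
time: 39.85
ee_pos: [0.4678, -0.1316, 0.1758]
tcp_rot: [0.605, 0.797, 0.001, 0.004]
force: [-0.0, -0.5, -0.4]
finger_gap: 0.0288
grip_force: 34.7
```

```bash
python3 go.py .6748 -.1312 .17
```

```text
pos [ 0.4678 -0.1316  0.1758] gap 0.0288 F [-0.  -0.5 -0.4] t 39.85 turn [ 0.004  0.003 -0.004]
(0.6748, -0.1312, 0.17) -> [-0.221  0.798  0.029]
```

{"api": "servo_tool", "payload": {
  "steps": [
    [[-0.03,0.1,0,0,0,0,0],[-0.07,0.25,0,0,0,0,0],[-0.12,0.42,0,0,0,0,0],[-0.17,0.58,0,0,0,0,0],[-0.21,0.72,0,0,0,0,0],[-0.23,0.79,0,0,0,0,0],[-0.232,0.803,0,0,0,0,0],[-0.232,0.803,0,0,0,0,0]]
  ]
}}

```text
time: 40.65
ee_pos: [0.6733, -0.132, 0.1698]
tcp_rot: [0.604, 0.797, -0.001, -0.001]
force: [0.8, 1.0, -0.3]
finger_gap: 0.0287
grip_force: 34.8
```

{"api": "servo_tool", "payload": {
  "steps": [
    [[0,0,0,0,0,0,0],[0,0,0,0,0,0,0],[0,0,0,0,0,0,0],[0,0,0,0,0,0,0]]
  ]
}}

```text
time: 41.05
ee_pos: [0.6736, -0.1323, 0.1722]
tcp_rot: [0.605, 0.797, 0.0, 0.0]
force: [0.1, -0.3, -1.3]
finger_gap: 0.0291
grip_force: 34.8
```

Run:
```python
from held import *
rel((.6748,-.1312,.13))
im,d=robot.grab_frame("side")
u,v=proj("side",[.675,-.13,.13])[0].astype(int);T=robot.observe()["ee_pos"]
for p in ([.6748,-.1312,.12],[.6748,-.1312,T[2]+.008],[*T[:2],T[2]+.008]): print(((proj("side",p)[0]-[u-60,v-50])*5+2).round(1))
cv2.imwrite("pics/j.png",cv2.resize(im[v-50:v+50,u-60:u+60],None,fx=5,fy=5,interpolation=cv2.INTER_CUBIC))
```

```text
pos [ 0.6736 -0.1323  0.1722] gap 0.0291 F [ 0.1 -0.3 -1.3] t 41.05 turn [ 0.     0.    -0.004]
(0.6748, -0.1312, 0.13) -> [0.003 0.006 0.169]
[301.9 276. ]
[317.4 162.4]
[316.5 164.9]
```

View pics/j.png

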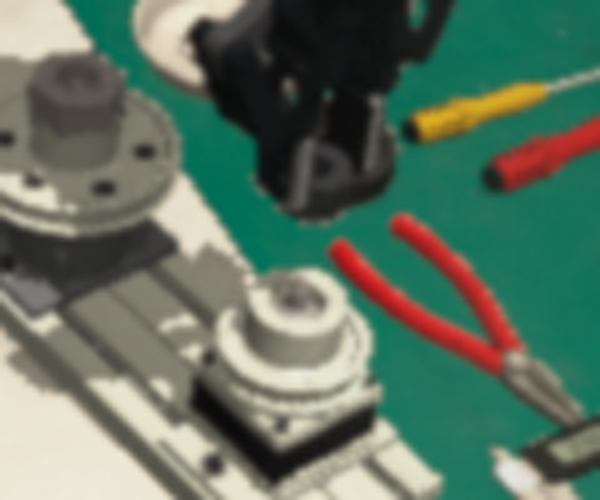

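{"api": "servo_tool", "payload": {
  "steps": [
    [[0.003,0.005,0.05,0,0,0,0],[0.003,0.005,0.1,0,0,0,0],[0.003,0.005,0.13,0,0,0,0],[0.003,0.005,0.15,0,0,0,0],[0.003,0.005,0.165,0,0,0,0],[0.003,0.005,0.18,0,0,0,0],[0.003,0.005,0.18,0,0,0,0]]
  ]
}}

```text
time: 41.8
ee_pos: [0.6749, -0.1312, 0.1263]
tcp_rot: [0.604, 0.797, -0.0, -0.0]
force: [-0.3, 0.3, -0.7]
finger_gap: 0.0292
grip_force: 34.8
```

{"api": "servo_tool", "payload": {
  "steps": [
    [[0,0,0.01,0,0,0,0],[0,0,0.02,0,0,0,0],[0,0,0.03,0,0,0,0],[0,0,0.03,0,0,0,0],[0,0,0.03,0,0,0,0]]
  ]
}}

```text
time: 42.3
ee_pos: [0.675, -0.1312, 0.1192]
tcp_rot: [0.605, 0.797, -0.0, -0.0]
force: [-0.4, 0.4, -0.2]
finger_gap: 0.0291
grip_force: 34.8
```

{"api": "servo_tool", "payload": {
  "steps": [
    [[0,0,0.007,0,0,0,0],[0,0,0.011,0,0,0,0],[0,0,0.011,0,0,0,0],[0,0,0.011,0,0,0,0]]
  ]
}}

```text
time: 42.7
ee_pos: [0.675, -0.1312, 0.1165]
tcp_rot: [0.605, 0.797, -0.0, -0.0]
force: [0.8, 0.8, -0.5]
finger_gap: 0.0289
grip_force: 34.8
```

{"api": "servo_tool", "payload": {
  "steps": [
    [[0,0,0,0,0,0,0.7],[0,0,0,0,0,0,0.7],[0,0,0,0,0,0,0.8],[0,0,0,0,0,0,0.8],[0,0,-0.06,0,0,0,1],[0,0,-0.2,0,0,0,1],[0,0,-0.3,0,0,0,1],[0,0,-0.3,0,0,0,1]]
  ]
}}

```text
time: 43.5
ee_pos: [0.6775, -0.1319, 0.1965]
tcp_rot: [0.605, 0.797, 0.001, 0.004]
force: [0.9, 0.2, 0.2]
finger_gap: 0.085
grip_force: 0.0
```

{"api": "servo_tool", "payload": {
  "steps": [
    [[0.1,-0.3,0,0,0,0,1],[0.1,-0.6,0,0,0,0,1],[0.1,-0.9,0,0,0,0,1],[0.1,-1.0,0,0,0,0,1],[0.1,-1.0,0,0,0,0,1],[0.1,-1.0,0,0,0,0,1]]
  ]
}}

```text
time: 44.1
ee_pos: [0.4203, -0.1731, 0.1895]
tcp_rot: [0.606, 0.796, -0.001, -0.004]
force: [1.2, -0.3, 0.2]
finger_gap: 0.0854
grip_force: 0.0
```

Run:
```python
from fit import *
from go import rel
rel()
for n in ("top","side"):
    im,d=robot.grab_frame(n);X=cloud(n,d)
    for nm,c,z,r in (("hex",(.645,.0162),.124,.028),("rnd",(.675,-.1312),.124,.023),("L rim",(.645,.0162),.086,.054),("S rim",(.675,-.131),.086,.038)):
        m=(abs(X[...,2]-z)<.006)&(np.hypot(X[...,0]-c[0],X[...,1]-c[1])<r);P=X[m]
        if len(P)>9: print(n,nm,len(P),"zmed",np.median(P[:,2]).round(4),"mid",((P.min(0)+P.max(0))/2)[:2].round(4),"ext",np.ptp(P,axis=0).round(3),hullc(P[:,:2],r)[0].round(4))
u,v=proj("side",[.66,-.06,.1])[0].astype(int)
cv2.imwrite("pics/k.png",cv2.resize(im[v-60:v+60,u-80:u+80],None,fx=5,fy=5,interpolation=cv2.INTER_CUBIC))
```

```text
pos [ 0.4203 -0.1731  0.1895] gap 0.0854 F [ 1.2 -0.3  0.2] t 44.1 turn [-0.004 -0.003 -0.007]
top hex 198 zmed 0.1229 mid [0.6455 0.0167] ext [0.041 0.04  0.012] [0.646 0.017]
top rnd 108 zmed 0.1234 mid [ 0.6753 -0.1312] ext [0.028 0.031 0.01 ] [ 0.6757 -0.1312]
top L rim 872 zmed 0.0843 mid [0.6467 0.0177] ext [0.094 0.094 0.012] [0.647  0.0171]
top S rim 274 zmed 0.0852 mid [ 0.6765 -0.1318] ext [0.064 0.061 0.012] [ 0.6767 -0.1316]
side hex 180 zmed 0.1232 mid [0.6432 0.0158] ext [0.041 0.043 0.009] [0.6439 0.0158]
side rnd 138 zmed 0.1229 mid [ 0.6736 -0.1307] ext [0.03  0.033 0.008] [ 0.6738 -0.1297]
side L rim 646 zmed 0.0843 mid [0.6447 0.017 ] ext [0.094 0.097 0.012] [0.6441 0.0173]
side S rim 288 zmed 0.0854 mid [ 0.6743 -0.1318] ext [0.062 0.063 0.011] [ 0.6739 -0.1324]
```

View pics/k.png

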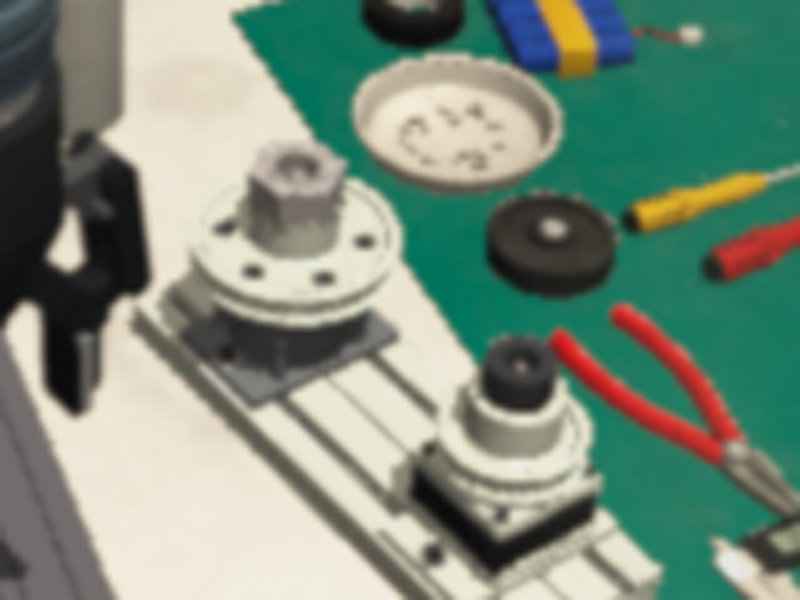

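The picture shows the large pulley on the spindle under the hex nut (297,185), and the small pulley on the motor under the round nut (518,372). Everything is seated and level, and the gripper is clear.

```bash
python3 -c "
from cell import robot
print(robot.sign_off())"
```

```text
the job is handed in; nothing more can be done
None
```

The pulleys are swapped and seated on each other's shafts, the round nut is back on the motor and the hexagonal nut on the spindle, and the job is handed in at about 44 s of the 128 s; `sign_off` gave no verdict.

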